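Set up a glue-up board with two cutting dies

TASK

On the plywood board with the red front strip lie two cutting dies whose foam pads have just been glued. First lay the wooden spacer block in the middle of the gap between the two dies, its length along the line from die to die, and stand the black stop block behind the hexagon die (on the side away from the red strip), lengthwise along that die's back edge and centred on it, about 2 cm clear of it; then put the orange pressing disc on the middle of the hexagon die's green pad, and only after that set the brass weight on the middle of the round die's blue pad and the steel weight on the middle of the orange disc. Lower the weights gently instead of dropping them, and do not disturb the tape roll or the glue jar.

Things in the scene. Friction and masses are not known exactly. Their poses are not given: they have to be found in the camera images.
- board: Fixed plywood board flat on the table, 180 (x) x 340 (y) x 12 mm thick; origin at the centre of its underside, on the table. A red strip runs along its front edge (-x side, towards the robot); its x axis points from the strip to the back. The two dies lie on its line x = -30 mm, centred at y = +110 and -110 mm; which is on which side changes.
- round_die: Cutting die fixed on the board: pale wooden plate 90 x 90 x 15 mm with a round blue pad 75 mm across (top 17 mm above the origin) inside a circular dark steel knife 80 mm across (edge 20 mm above the origin). Origin at the centre of its underside, on the board's top; axes parallel to the board's. The gap between the two dies is 130 mm wide.
- hex_die: Cutting die fixed on the board: pale wooden plate 90 x 90 x 15 mm with a hexagonal green pad 73 mm across flats (top 17 mm above the origin) inside a hexagonal dark steel knife 76 mm across flats (edge 20 mm up). Origin at the centre of its underside, on the board's top; axes parallel to the board's. Its back edge is 45 mm from its centre along its +x.
- spacer: Loose brown wooden spacer block, 36 (x) x 90 (y) x 40 mm high, about 80 g. Origin at the centre of its underside; its y axis is its length.
- stop: Loose black stop block with a yellow stripe along its top, 30 (x) x 70 (y) x 45 mm high, 200 g. Origin at the centre of its underside; its y axis is its length.
- disc: Loose orange plastic pressing disc, 50 mm across, 22 mm thick, lying flat, 50 g. Origin at the centre of its underside.
- brass_weight: Loose brass weight, all brass-coloured: round foot 50 mm across and 30 mm high, a thin neck 14 mm across, and a round knob 24 mm across from 38 to 60 mm above the foot's underside. About 500 g. Origin at the centre of its underside. Lift it by the knob.
- steel_weight: Loose steel weight with a black knob: silvery round foot 40 mm across and 30 mm high, a thin neck 14 mm across, and a round black knob 24 mm across from 38 to 60 mm above the foot's underside. About 350 g. Origin at the centre of its underside. Lift it by the knob.
- tape: Bystander: loose roll of clear tape lying flat among the loose parts, 70 mm across, 24 mm high, hole 50 mm. Origin at the centre of its underside. Leave it alone.
- glue: Bystander: standing white glue jar with blue label and red lid, 56 mm across, 60 mm tall, behind the board. Origin at the centre of its underside. Leave it alone.
Not all that is in view belongs to the job. What is meant by the brass_weight is not purple or turquoise, and is the larger of those in its own colour.

How it is judged (in metres and radians):
On the way, in this order (a step that is already met when the one before it is completed fails the run):
1. spacer between the dies and stop block behind the hexagon die, both released (x of spacer in the frame of board between -0.042 and -0.018 m and y of spacer in the frame of board between -0.012 and 0.012 m and z of spacer in the frame of board between 0.008 and 0.016 m and angle between each of spacer, stop's own z axis and vertical below 0.1 rad and angle between the y axis of spacer and the y axis of board, either way round below 0.18 rad and x of stop in the frame of hex_die between 0.065 and 0.095 m and y of stop in the frame of hex_die between -0.013 and 0.013 m and z of stop in the frame of hex_die between -0.004 and 0.004 m and angle between the y axis of stop and the y axis of hex_die, either way round below 0.18 rad and contact force between each of spacer, stop and the fingers below 0.1 N), for 0.2 s.
2. orange disc on the hexagon die, released (all of step 1 and horizontal distance between disc and hex_die below 0.011 m and z of disc in the frame of hex_die between 0.013 and 0.021 m and angle between disc's own z axis and vertical below 0.1 rad and contact force between disc and the fingers below 0.1 N), for 0.2 s.
3. brass weight on the round die and steel weight on the disc, released (all of step 2 and horizontal distance between brass_weight and round_die below 0.011 m and z of brass_weight in the frame of round_die between 0.013 and 0.021 m and angle between each of brass_weight, steel_weight's own z axis and vertical below 0.1 rad and horizontal distance between steel_weight and disc below 0.01 m and z of steel_weight in the frame of disc between 0.018 and 0.026 m and contact force between each of brass_weight, steel_weight and the fingers below 0.1 N), for 0.2 s.
At the end, for the whole second after the job is handed in: Spacer within 12 mm of the midpoint between the dies; stop behind the hexagon die, gap 5 to 35 mm, centred to 13 mm; both squared to 0.18 rad; disc on the hexagon pad and brass weight on the round pad to 11 mm, steel weight on the disc to 10 mm; all upright, released, at rest (all of step 3 and linear speed of each of spacer, stop, disc, brass_weight, steel_weight below 0.02 m/s and angular speed of each of spacer, stop, disc, brass_weight, steel_weight below 0.2 rad/s); the robot touches nothing.
It fails at once if the brass weight is set on the round die before the spacer, the stop and the disc are in place (horizontal distance between brass_weight and round_die below 0.035 m and z of brass_weight in the frame of round_die below 0.03 m and not ((x of spacer in the frame of board between -0.042 and -0.018 m and y of spacer in the frame of board between -0.012 and 0.012 m and z of spacer in the frame of board between 0.008 and 0.016 m and angle between spacer's own z axis and vertical below 0.1 rad and angle between the y axis of spacer and the y axis of board, either way round below 0.18 rad) and (x of stop in the frame of hex_die between 0.065 and 0.095 m and y of stop in the frame of hex_die between -0.013 and 0.013 m and z of stop in the frame of hex_die between -0.004 and 0.004 m and angle between stop's own z axis and vertical below 0.1 rad and angle between the y axis of stop and the y axis of hex_die, either way round below 0.18 rad) and (horizontal distance between disc and hex_die below 0.011 m and z of disc in the frame of hex_die between 0.013 and 0.021 m and angle between disc's own z axis and vertical below 0.1 rad))).
It fails at once if the steel weight is set on the hexagon die before the spacer, the stop and the disc are in place (horizontal distance between steel_weight and hex_die below 0.035 m and z of steel_weight in the frame of hex_die below 0.05 m and not ((x of spacer in the frame of board between -0.042 and -0.018 m and y of spacer in the frame of board between -0.012 and 0.012 m and z of spacer in the frame of board between 0.008 and 0.016 m and angle between spacer's own z axis and vertical below 0.1 rad and angle between the y axis of spacer and the y axis of board, either way round below 0.18 rad) and (x of stop in the frame of hex_die between 0.065 and 0.095 m and y of stop in the frame of hex_die between -0.013 and 0.013 m and z of stop in the frame of hex_die between -0.004 and 0.004 m and angle between stop's own z axis and vertical below 0.1 rad and angle between the y axis of stop and the y axis of hex_die, either way round below 0.18 rad) and (horizontal distance between disc and hex_die below 0.011 m and z of disc in the frame of hex_die between 0.013 and 0.021 m and angle between disc's own z axis and vertical below 0.1 rad))).
It fails at once if a weight is dropped on its place (faster than 0.5 m/s close above it) ((horizontal distance between brass_weight and round_die below 0.035 m and z of brass_weight in the frame of round_die below 0.04 m and linear speed of brass_weight above 0.5 m/s) or (horizontal distance between steel_weight and disc below 0.035 m and z of steel_weight in the frame of disc below 0.045 m and linear speed of steel_weight above 0.5 m/s)).
It fails at once if the tape roll or the glue jar is disturbed (moved over 20 mm, or the jar tipped) (distance of any of tape, glue from where it was at the start of the episode above 0.02 m or angle between glue's own z axis and vertical above 0.3 rad).
It also fails if it takes over 134 s, if anything falls off the work surface, if the arm or the gripper's body presses on something with over 40 N, if the wrist force passes 120 N, or if a joint passes its speed limit or range.

ROBOT

A 6-joint arm with a two-finger parallel gripper is mounted at the origin on the work surface. World frame = base frame: x ahead of the robot, y to its left, z up, the work surface at z = 0. Lengths are in mm, angles in rad, forces in N, time in s.
With the tool pointing down it reaches from about 350 to 875 mm from the base axis. Payload 4.2 kg.
Tool frame: the origin (TCP) lies midway between the tips of the shut fingers; the grasp point (between the pads) lies behind it (arm.tcp_to_grasp is the z of the grasp point in the tool frame, in mm); z points along the fingers, y is the direction in which the jaws open and shut (so a half turn about z gives the same grasp; the last joint's range is limited). The gripper opens to 85 mm and grips with 20 to 120 N. Pads are 22 mm wide; open, the fingers measure 114 mm over their backs; the gripper's body (76 mm by 85 mm) begins 54 mm behind the grasp point. The pads swing forward as they close: fully open they stand 13 mm farther back than shut.
Start: joints at [1.551, 0.385, 0.008, 0, -1.194, -0.259], TCP at [171.969, 600.854, 231.312] pointing down, gripper open.
Joint ranges: [-3.14, 3.14], [-1.21, 2.06], [-1.07, 1.41], [-3.16, 2.05], [-2.99, -0.16], [-3.1, 3.1]. Speed limits (rad/s): [2.79, 2.79, 3.14, 3.14, 3.14, 3.14].

INTERFACE

Orientations are given as a unit quaternion [x, y, z, w].
In Python, from bench import arm, optics, job_done gives the robot as it stands.
- The arm moves only by the tool carry_out, never from a script. Its argument "increments" is a list that holds one entry, the list of rows, each a list of 7 numbers: the shift along the world's x, y, z in m, then the turn, a rotation vector about the world's x, y, z in degrees, then the closure, from -1 (fully open) to 1 (shut). In form: [[[x, y, z, ax, ay, az, fingers], ...]]. A call has 1 to 5 rows; each row shifts and turns the commanded pose from where the row before left it; what a row does not reach is not made up. A row lasts 1/10 s, in which the tool goes at most 50 mm and 8.59 degrees, less where a joint would pass 70% of its speed; a pose out of reach is approached as far as the arm can. A call is refused whole if a number of a shift passes 0.05 or a number of a turn 8.59, either way. A call with a gripper value outside its range is refused whole. The fingers move at their own pace and stop on an object; the grip force is fixed at half the most. Time passes only in rows, so rows that do not move let the fingers close. It gives the time, the measured TCP pose, the force and the opening at its end, in the units of the state.
- arm.read_state(): the state, without advancing time (a new reading comes with each control period).
- optics.get_image(name): name is "side" or "top" or "wrist"; returns a dict with "color" (480x640x3 uint8, red, green, blue), "fx", "fy", "cx", "cy" (pixels), "distortion" ([k1, k2, p1, p2, k3] as OpenCV has them; the pictures are not rectified), "rvec" (rotation vector, rad) and "tvec" (3), from world to camera coordinates, as OpenCV has them. Camera axes: x right, y down, z forward; pixel columns grow to the right and rows downward; lengths in mm; the calibration is good to about 2 mm. A picture is of the moment at which its call begins. There is no depth.
- job_done(): hands the job in, once; it reports no verdict.
The state is a dict: "clock": time; "joints": joint angles; "joint_vel": joint speeds; "joint_efforts": joint torques, N m; "position": TCP position; "ee_rot": TCP orientation; "contact_force": force on the tool from outside, world axes, zero at the start; "wrist_torque": the same for the moment, N m; "gripper_width": finger opening in mm.
Only numpy, scipy, OpenCV 4.12 (cv2) and the standard library are available. Lean on these libraries where they do the work, as an engineer would, in place of code of your own. Each camera call takes 0.05 s, during which the arm holds its last target.

## Working session

There is one attempt and no reset: what is moved stays moved. The work goes in short steps, Python scripts to look and compute and a tool call to move; the robot and the scene stay as the last step left them, time stands still between calls to the robot, and variables do not carry over. Pictures are saved under pics/ and viewed, and the job is handed in when it is done.

Besides the shell and the picture viewer there is one more tool, called after "Emit:" as a command line: name --argument value ..., lists and objects as JSON in quotes. carry_out: Moves the arm, as the interface text tells. Its arguments: {"type":"object","properties":{"increments":{"type":"array","items":{"type":"array","items":{"type":"array","items":{"type":"number"}}}}},"required":["increments"]}

```bash
mkdir -p pics; ls; python3 - <<'E'
from bench import arm, optics
import cv2
print(arm.read_state(), arm.tcp_to_grasp)
for n in ("top","side","wrist"):
    im=optics.get_image(n); cv2.imwrite(f"pics/{n}0.png",im["color"][:,:,::-1])
    print(n,{k:v for k,v in im.items() if k!="color"})
E
```

```text
pics
{'clock': 0.0, 'joints': array([ 1.55061060e+00,  3.85543527e-01,  6.61693194e-03, -5.32623433e-04,
       -1.19402284e+00, -2.58584892e-01]), 'joint_vel': array([ 7.61352777e-04,  3.79519371e-04, -2.89490387e-03, -1.17088816e-03,
        1.05842214e-05, -2.55539751e-04]), 'joint_efforts': array([ 3.24326093e-04, -3.92286694e+01,  1.88403279e+01,  4.18608114e+00,
       -4.68946091e-03, -2.16077694e-06]), 'position': array([171.8041733 , 600.29843203, 230.22099778]), 'ee_rot': array([ 9.90287326e-01, -1.39031620e-01, -1.17748372e-04,  1.09835152e-03]), 'contact_force': array([-0.33006618,  0.14725048,  0.18983812]), 'wrist_torque': array([ 0.0219759 , -0.00058079,  0.01584625]), 'gripper_width': 85.4414106073446} -18.700000000000003
top {'fx': 545.5883323129807, 'fy': 545.5883323129807, 'cx': 327.4128097719674, 'cy': 248.156003801181, 'distortion': array([-0.05588855,  0.        ,  0.        ,  0.        ,  0.        ]), 'rvec': array([ 2.16710307, -2.13114483,  0.15477388]), 'tvec': array([  28.66378126,  589.67694115, 1056.23828532])}
side {'fx': 608.2694698644297, 'fy': 608.2694698644297, 'cx': 323.4664002394527, 'cy': 230.1099831528538, 'distortion': array([-0.0063644,  0.       ,  0.       ,  0.       ,  0.       ]), 'rvec': array([ 2.16353801, -0.40252646,  0.23751736]), 'tvec': array([-529.35257455,  174.21684347, 1311.42981877])}
wrist {'fx': 430.9743645445344, 'fy': 430.9743645445344, 'cx': 318.671759420855, 'cy': 234.45247353426103, 'distortion': array([-0.00134,  0.     ,  0.     ,  0.     ,  0.     ]), 'rvec': array([-1.76351337,  2.33874906,  0.36570971]), 'tvec': array([624.71260425, -39.2890049 , 380.89305832])}
```

View pics/top0.png

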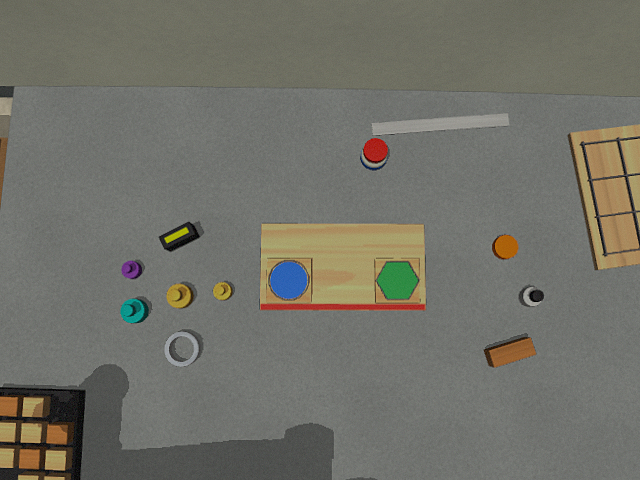

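View pics/side0.png

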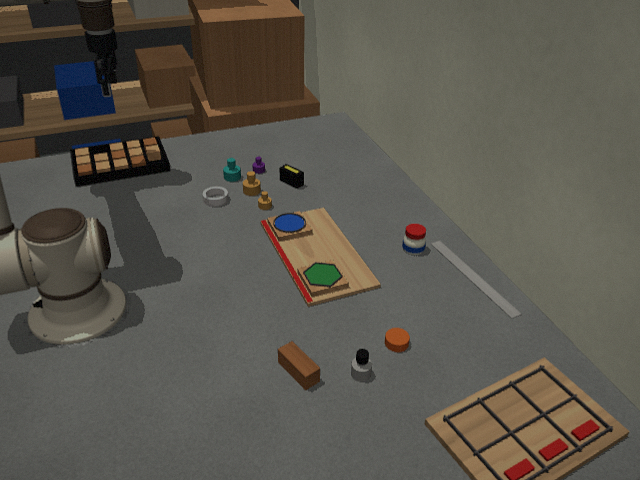

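View pics/wrist0.png

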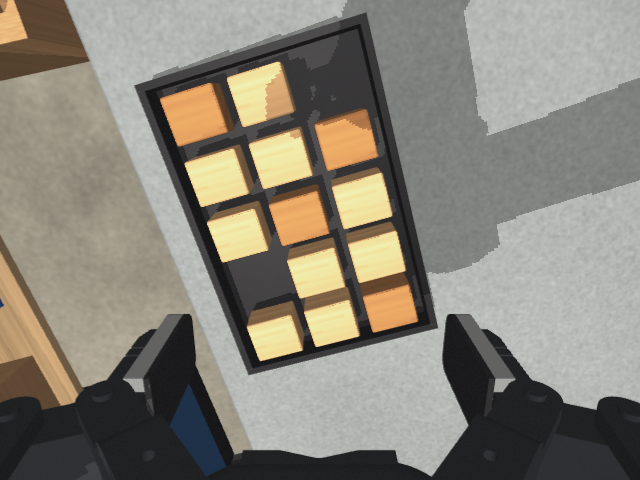

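The top view shows the board, with the round die on the left at (289,280) and the hexagon die at (397,280). The stop is at (179,236), spacer at (511,351), disc at (505,247), steel weight at (535,296), tape at (182,349) and glue at (375,153). The candidates for the brass weight are purple (131,269), turquoise (133,311), a large brass one (179,296) and a small brass one (222,291). I choose (179,296) and will check it in a crop.

```bash
cat > h.py <<'E'
from bench import arm, optics
import cv2, numpy as np
from scipy.spatial.transform import Rotation as R
def world(im,px,z):
    px=np.array(px,float).reshape(-1,1,2)
    K=np.array([[im["fx"],0,im["cx"]],[0,im["fy"],im["cy"]],[0,0,1]])
    u=cv2.undistortPoints(px,K,im["distortion"]).reshape(-1,2)
    Rm=cv2.Rodrigues(im["rvec"])[0]; C=-Rm.T@im["tvec"]
    d=np.c_[u,np.ones(len(u))]@Rm
    z=np.broadcast_to(z,(len(u),))
    return C+d*((z-C[2])/d[:,2])[:,None]
def proj(im,P):
    K=np.array([[im["fx"],0,im["cx"]],[0,im["fy"],im["cy"]],[0,0,1]])
    return cv2.projectPoints(np.array(P,float).reshape(-1,3),im["rvec"],im["tvec"],K,im["distortion"])[0].reshape(-1,2)
def crop(im,x0,y0,w,h,s,name):
    c=cv2.resize(im["color"][y0:y0+h,x0:x0+w],None,fx=s,fy=s,interpolation=cv2.INTER_CUBIC)
    for i in range(0,w,10):
        cv2.line(c,(i*s,0),(i*s,4 if i%50 else 12),(255,255,255),1)
    cv2.imwrite("pics/"+name,c[:,:,::-1])
E
python3 - <<'E'
from h import *
im=optics.get_image("top")
crop(im,110,210,133,100,6,"c1.png")
crop(im,255,215,180,105,4,"c2.png")
crop(im,475,225,80,150,4,"c3.png")
E
```

```text
(no output)
```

View pics/c1.png

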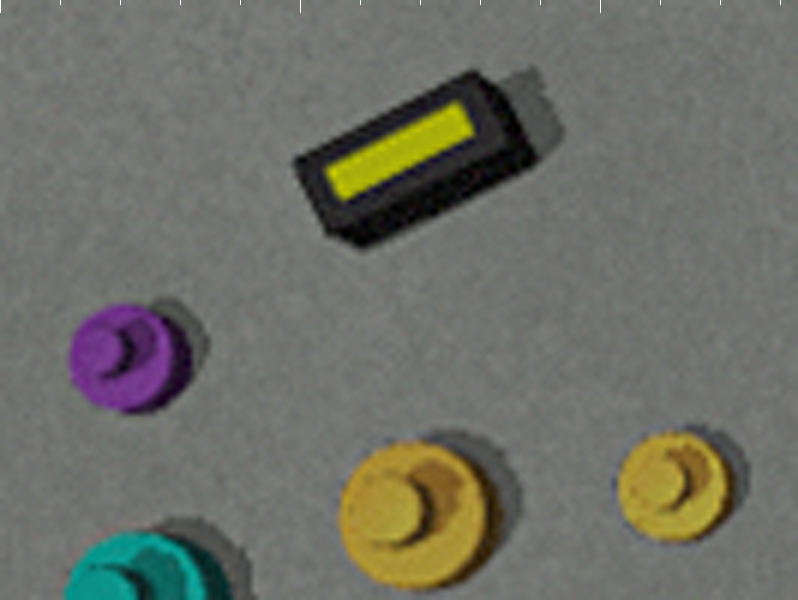

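View pics/c2.png

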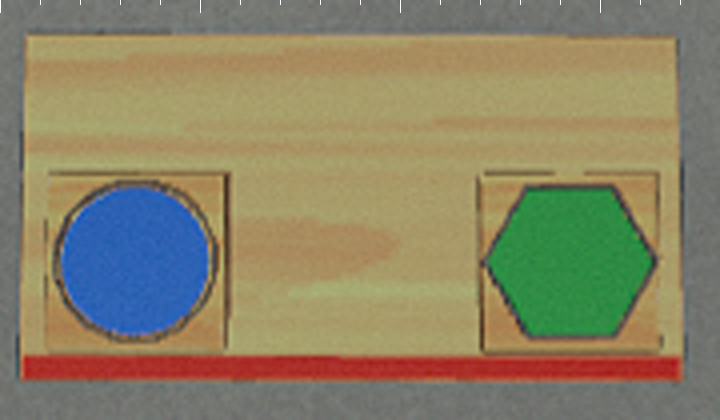

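View pics/c3.png

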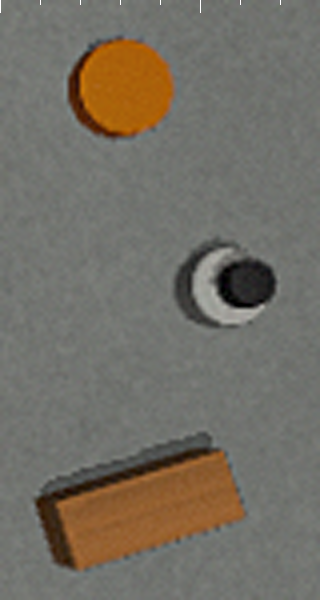

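```bash
python3 - <<'E'
from h import *
np.set_printoptions(precision=1,suppress=True)
im=optics.get_image("top")
def q(n,pts,o,s,z):
    p=(np.array(pts,float)+.5)/s-.5+np.array(o)
    w=world(im,p,z); print(n,w[:,:2].tolist() if 0 else np.round(w[:,:2],1).tolist(), "mean",w.mean(0)[:2]); return w
o1=(110,210);o2=(255,215);o3=(475,225)
st=q("stripe",[(325,177),(460,101),(475,133),(343,200)],o1,6,45)
print("ang of long axis",np.degrees(np.arctan2(*( (st[1]+st[2]-st[0]-st[3])[[1,0]]))))
q("brass foot",[(415,514)],o1,6,30);q("brass knob",[(392,508)],o1,6,60)
sp=q("spacer",[(58,505),(220,452),(245,515),(78,570)],o3,4,40)
print("ang",np.degrees(np.arctan2(*( (sp[1]+sp[2]-sp[0]-sp[3])[[1,0]]))))
q("disc",[(126,88)],o3,4,22);q("steel knob",[(249,285)],o3,4,60);q("steel foot",[(230,286)],o3,4,30)
b=q("board",[(27,37),(676,37),(683,380),(20,380)],o2,4,12)
d=(b[0]+b[3]-b[1]-b[2]); print("board y ang",np.degrees(np.arctan2(d[1],d[0])))
q("round",[(135,261)],o2,4,29);q("hex",[(571,262)],o2,4,29)
cx,cy=182,349; q("tape",[((cx+.5)-.5,cy)],(0,0),1,12)
q("glue",[(375,150)],(0,0),1,60)
# color-based centroids
c=im["color"].astype(int);r,g,bl=c[...,0],c[...,1],c[...,2]
def cen(n,m,z,box):
    x0,y0,x1,y1=box; mm=np.zeros_like(m);mm[y0:y1,x0:x1]=m[y0:y1,x0:x1]
    ys,xs=np.nonzero(mm); p=(xs.mean(),ys.mean()); print(n,len(xs),np.array(p),world(im,p,z)[0][:2])
cen("blue",(bl>r+60),29,(255,215,435,320));cen("green",(g>r+60),29,(255,215,435,320))
cen("orange",(r>bl+120)&(r>150),22,(485,230,525,265))
cen("stripe",(r>bl+100),45,(160,215,200,255))
E
```

```text
stripe [[601.5, 369.2], [628.2, 324.9], [617.4, 319.2], [593.8, 362.7]] mean [610.2 344. ]
ang of long axis -60.22834063413283
brass foot [[489.8, 336.7]] mean [489.8 336.7]
brass knob [[490.1, 336.3]] mean [490.1 336.3]
spacer [[389.5, -284.8], [416.3, -366.9], [385.5, -378.6], [358.0, -294.1]] mean [ 387.3 -331.1]
ang -71.9346597362172
disc [[601.4, -330.4]] mean [ 601.4 -330.4]
steel knob [[498.4, -376.5]] mean [ 498.4 -376.5]
steel foot [[499.6, -378.3]] mean [ 499.6 -378.3]
board [[642.1, 176.8], [647.9, -161.3], [470.0, -163.5], [464.5, 174.5]] mean [556.1   6.6]
board y ang 90.96037598686395
round [[524.9, 116.3]] mean [524.9 116.3]
hex [[528.0, -104.0]] mean [ 528. -104.]
tape [[382.2, 329.4]] mean [382.2 329.4]
glue [[790.0, -55.0]] mean [790. -55.]
blue 1057 [288.2 279.8] [525.  116.5]
green 1149 [391.9 280.2] [527.8 -92.9]
orange 412 [506.  246.2] [ 602.3 -330.1]
stripe 142 [176.2 234.9] [610.5 344.3]
```

The crop confirms the choice: the brass weight at (179,296) is clearly the larger of the two brass ones. Next I refine the angles.

```bash
python3 - <<'E'
from h import *
np.set_printoptions(precision=1,suppress=True)
im=optics.get_image("top")
c=cv2.resize(im["color"],None,fx=8,fy=8,interpolation=cv2.INTER_CUBIC).astype(int)
r,g,b=c[...,0],c[...,1],c[...,2]
def rect(n,m,box,z):
    x0,y0,x1,y1=[8*v for v in box]; mm=np.zeros(m.shape,np.uint8);mm[y0:y1,x0:x1]=m[y0:y1,x0:x1]
    cs=max(cv2.findContours(mm,cv2.RETR_EXTERNAL,cv2.CHAIN_APPROX_NONE)[0],key=cv2.contourArea)
    w=world(im,(cs.reshape(-1,2)+.5)/8-.5,z)[:,:2].astype(np.float32)
    print(n,cv2.minAreaRect(w))
rect("stripe",(r>b+90)&(r>110),(160,215,205,260),45)
for t in (105,125,145): rect("spacer top",(r>t)&(r>b+40),(478,325,545,375),40)
rect("disc",(r>150)&(r>b+100),(485,230,525,265),22)
rect("green",(g>r+50),(365,255,435,305),29)
rect("blue",(b>r+50),(255,255,325,305),29)
rect("red",(r>g+80)&(r>b+80),(255,290,435,320),12)
# side check
im=optics.get_image("side")
pts={"stop":(610,344,45),"brass":(490,336.5,60),"spacer":(387.3,-331,40),"disc":(602,-330,22),"steel":(498.5,-376.5,60),"round":(525,116.4,29),"hex":(528,-104,29)}
for k,v in pts.items(): print(k,proj(im,v)[0])
cc=im["color"].copy()
for v in pts.values():
    p=proj(im,v)[0]; cv2.drawMarker(cc,tuple(np.round(p).astype(int).tolist()),(255,0,255),cv2.MARKER_CROSS,7,1)
cc=cc[140:390,210:430]; cv2.imwrite("pics/s1.png",cv2.resize(cc,None,fx=2.4,fy=2.4,interpolation=cv2.INTER_CUBIC)[:,:,::-1])
E
```

```text
stripe ((610.841064453125, 344.5654296875), (12.499002456665039, 50.07164764404297), 28.391559600830078)
spacer top ((387.5082092285156, -331.0033264160156), (35.630367279052734, 89.8898696899414), 17.372028350830078)
spacer top ((387.4048156738281, -331.3760986328125), (35.217864990234375, 89.18478393554688), 17.28490447998047)
spacer top ((383.5129699707031, -332.5673828125), (25.734676361083984, 87.65164947509766), 17.185075759887695)
disc ((602.0805053710938, -330.42608642578125), (47.59835433959961, 48.24900817871094), 16.03717803955078)
green ((528.3067016601562, -103.31147003173828), (73.47421264648438, 82.87893676757812), 0.9467739462852478)
blue ((525.056396484375, 116.60588836669922), (73.97752380371094, 74.47823333740234), 57.9075927734375)
red ((473.8159484863281, 5.8223724365234375), (11.827065467834473, 336.1192626953125), 0.8362738490104675)
stop [292.2 170. ]
brass [252.1 173.8]
spacer [299.2 358.8]
disc [398.2 336.7]
steel [362.8 352.9]
round [290.3 223.4]
hex [323.5 275.3]
```

View pics/s1.png

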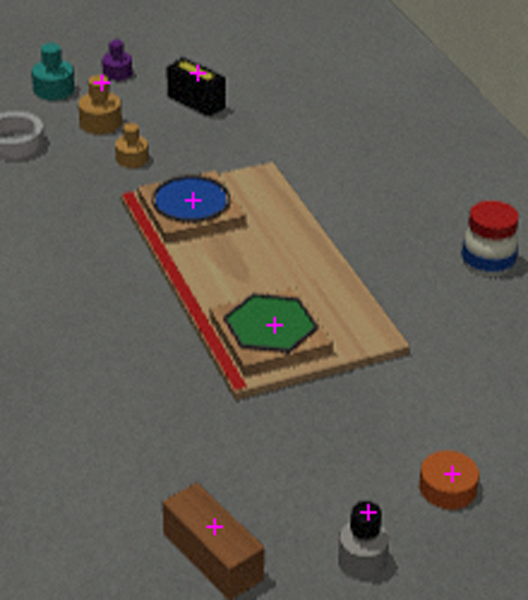

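The side view agrees with the top view: all seven markers fall on their objects. I take the stop block first, gripped along its length so the fingers stay clear of the hexagon die. The jaws must turn +44.4° and the tool move (+439, −256).

Emit:
carry_out --increments '[[[0.04,-0.0233,0,0,0,4.44,-1],[0.04,-0.0233,0,0,0,4.44,-1],[0.04,-0.0233,0,0,0,4.44,-1],[0.04,-0.0233,0,0,0,4.44,-1],[0.04,-0.0233,0,0,0,4.44,-1]]]'

```text
clock: 0.85
position: [373.3, 483.3, 231.5]
ee_rot: [0.998, 0.056, 0.0, -0.0]
contact_force: [0.7, 0.3, -0.1]
gripper_width: 85.3
```

Emit:
carry_out --increments '[[[0.04,-0.0233,0,0,0,4.44,-1],[0.04,-0.0233,0,0,0,4.44,-1],[0.04,-0.0233,-0.01,0,0,4.44,-1],[0.04,-0.0233,-0.01,0,0,4.44,-1],[0.04,-0.0233,-0.01,0,0,4.44,-1]]]'

```text
clock: 1.35
position: [573.5, 366.7, 201.1]
ee_rot: [0.969, 0.247, 0.0, -0.0]
contact_force: [0.2, 1.0, 0.1]
gripper_width: 85.1
```

Emit:
carry_out --increments '[[[0.039,-0.023,0,0,0,0,-1],[0,0,-0.04,0,0,0,-1],[0,0,-0.04,0,0,0,-1],[0,0,0,0,0,0,-1],[0,0,0,0,0,0,-1]]]'

```text
clock: 1.85
position: [611.3, 344.8, 121.5]
ee_rot: [0.969, 0.246, -0.0, 0.001]
contact_force: [0.7, 0.0, 0.6]
gripper_width: 85.3
```

```bash
python3 - <<'E'
from h import *
im=optics.get_image("wrist"); cv2.imwrite("pics/w1.png",im["color"][:,:,::-1])
th=np.radians(118.4); u=np.array([np.cos(th),np.sin(th)])
for s in(-35,0,35): print(proj(im,[*(np.array([610.8,344.5])+s*u),45]))
# tool axis point at z=45
s=arm.read_state();print(s["position"],proj(im,[*s["position"][:2],45]))
E
```

```text
[[383.60227964 251.30326974]]
[[318.89907053 251.21161866]]
[[254.16310242 251.118908  ]]
[612.04098223 345.73297379 123.45270014] [[317.98942868 248.28907043]]
```

View pics/w1.png

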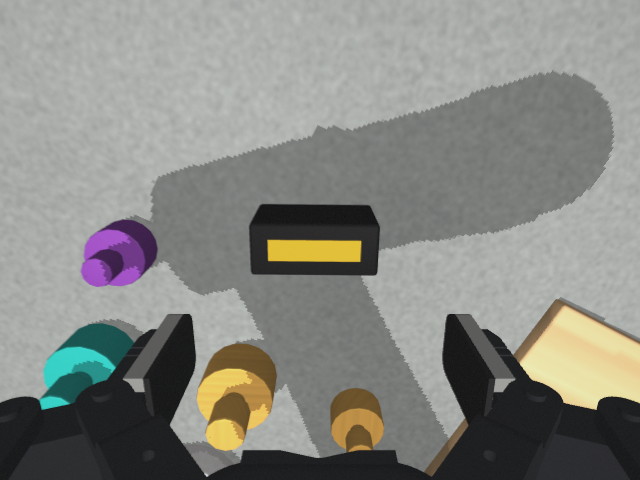

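The wrist view shows the stop squared to the jaws, its stripe centre at (314,251) against a predicted (319,251), so 2 mm off. Going down.

Emit:
carry_out --increments '[[[-0.001,0.001,-0.035,0,0,0,-1],[0,0,-0.035,0,0,0,-1],[0,0,-0.03,0,0,0,-1],[0,0,-0.015,0,0,0,-1],[0,0,0,0,0,0,-1]]]'

```text
clock: 2.4
position: [609.7, 346.1, 6.1]
ee_rot: [0.969, 0.246, -0.0, 0.0]
contact_force: [-0.5, -1.3, 0.3]
gripper_width: 85.4
```

Emit:
carry_out --increments '[[[0,0,0,0,0,0,-0.4],[0,0,0,0,0,0,0],[0,0,0,0,0,0,0.5],[0,0,0,0,0,0,1],[0,0,0,0,0,0,1]]]'

```text
clock: 2.9
position: [611.6, 347.4, 9.5]
ee_rot: [0.969, 0.246, 0.003, -0.001]
contact_force: [-0.4, 1.4, 6.2]
gripper_width: 68.9
```

Emit:
carry_out --increments '[[[0,0,0,0,0,0,1],[0,0,0.02,0,0,0,1],[0,0,0.03,0,0,0,1],[0,0,0.04,0,0,0,1],[0,-0.02,0.02,0,0,0,1]]]'

```text
clock: 3.4
position: [611.3, 328.2, 120.1]
ee_rot: [0.969, 0.247, 0.003, -0.001]
contact_force: [0.2, -0.0, -0.6]
gripper_width: 69.2
```

Emit:
carry_out --increments '[[[0,-0.04,0,0,0,-4,1],[0,-0.043,0,0,0,-4,1],[0,-0.043,0,0,0,-4,1],[0,-0.043,0,0,0,-4,1],[0,-0.043,0,0,0,-4,1]]]'

```text
clock: 3.9
position: [609.1, 112.0, 116.3]
ee_rot: [0.997, 0.072, -0.0, -0.0]
contact_force: [0.6, 0.5, -2.2]
gripper_width: 69.2
```

Emit:
carry_out --increments '[[[0,-0.043,0,0,0,-4,1],[0,-0.043,0,0,0,-3.6,1],[0,-0.043,0,0,0,0,1],[0,-0.043,0,0,0,0,1],[0,-0.03,0,0,0,0,1]]]'

```text
clock: 4.4
position: [608.9, -90.8, 116.2]
ee_rot: [1.0, 0.006, -0.0, -0.0]
contact_force: [0.1, -0.1, -2.8]
gripper_width: 69.1
```

Emit:
carry_out --increments '[[[0,-0.015,0,0,0,0,1],[0,0,0,0,0,0,1],[0,0,0,0,0,0,1]]]'

```text
clock: 4.7
position: [609.7, -102.9, 116.2]
ee_rot: [1.0, 0.007, -0.0, -0.0]
contact_force: [0.8, 0.1, -1.3]
gripper_width: 69.0
```

```bash
python3 - <<'E'
from h import *
im=optics.get_image("wrist"); cv2.imwrite("pics/w2.png",im["color"][:,:,::-1])
im=optics.get_image("side"); cv2.imwrite("pics/s2.png",cv2.resize(im["color"][150:350,230:430],None,fx=3,fy=3)[:,:,::-1])
E
```

```text
(no output)
```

View pics/w2.png

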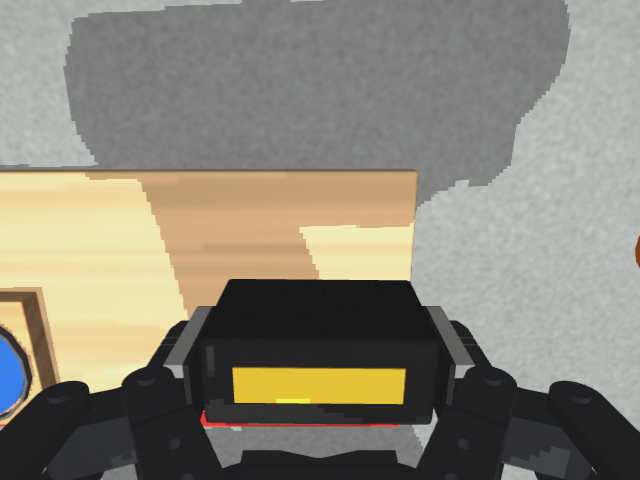

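View pics/s2.png

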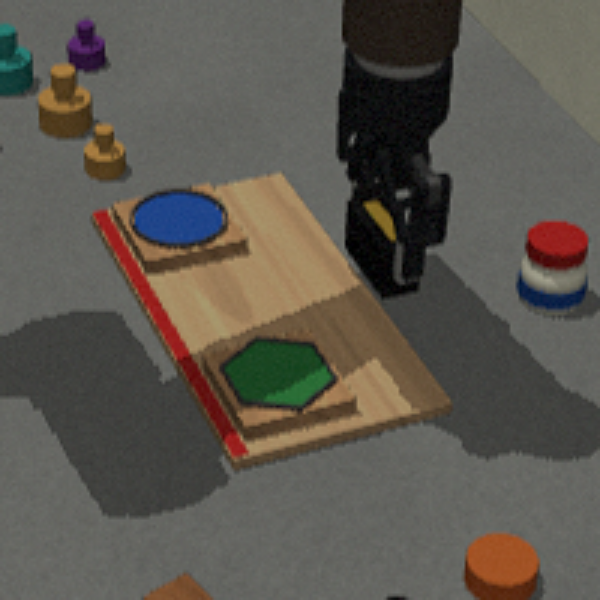

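```bash
python3 - <<'E'
from h import *
im=optics.get_image("wrist")
w=world(im,[(232,368),(406,369),(405,403),(234,404)],151.7); print(w, w.mean(0), arm.read_state()["position"])
E
```

```text
[[ 613.7813769   -76.16670778  151.7       ]
 [ 614.26478356 -126.69237268  151.7       ]
 [ 602.38567353 -127.33154723  151.7       ]
 [ 601.19383943  -76.19130559  151.7       ]] [ 607.90641835 -101.59548332  151.7       ] [ 610.04607026 -101.92389272  116.31280834]
```

The stop is held square, centred at (607.9, −101.6) against a target of (608, −102.6). Lowering it.

Emit:
carry_out --increments '[[[0,-0.001,-0.03,0,0,0,1],[0,0,-0.03,0,0,0,1],[0,0,-0.02,0,0,0,1],[0,0,-0.01,0,0,0,1],[0,0,0,0,0,0,1]]]'

```text
clock: 5.35
position: [609.3, -103.4, 24.9]
ee_rot: [1.0, 0.008, -0.001, 0.0]
contact_force: [-0.5, -0.3, -2.8]
gripper_width: 69.1
```

Emit:
carry_out --increments '[[[0,0,-0.003,0,0,0,1],[0,0,-0.001,0,0,0,1],[0,0,0,0,0,0,1]]]'

```text
clock: 5.65
position: [610.6, -104.0, 23.3]
ee_rot: [1.0, 0.007, 0.001, -0.0]
contact_force: [0.4, -0.4, -1.4]
gripper_width: 69.1
```

Emit:
carry_out --increments '[[[0,0,-0.001,0,0,0,1],[0,0,-0.001,0,0,0,1],[0,0,0,0,0,0,1]]]'

```text
clock: 5.95
position: [610.4, -104.2, 21.5]
ee_rot: [1.0, 0.007, 0.001, 0.0]
contact_force: [-1.9, 0.6, 4.5]
gripper_width: 68.5
```

Contact shows as +4.5 N. Releasing and lifting.

Emit:
carry_out --increments '[[[0,0,0,0,0,0,0],[0,0,0,0,0,0,-1],[0,0,0,0,0,0,-1],[0,0,0,0,0,0,-1],[0,0,0.005,0,0,0,-1]]]'

```text
clock: 6.45
position: [609.3, -104.2, 24.5]
ee_rot: [1.0, 0.007, -0.001, 0.0]
contact_force: [-0.6, 0.2, 0.1]
gripper_width: 85.7
```

Emit:
carry_out --increments '[[[0,0,0.02,0,0,0,-1],[0,0,0.04,0,0,0,-1],[0,0,0.05,0,0,0,-1],[0,0,0.02,0,0,-5,-1],[0,-0.02,0,0,0,-6,-1]]]'

```text
clock: 6.95
position: [612.8, -123.0, 160.8]
ee_rot: [0.996, -0.089, 0.005, -0.0]
contact_force: [-0.5, 0.1, 0.2]
gripper_width: 85.3
```

Emit:
carry_out --increments '[[[-0.028,-0.026,0,0,0,-8,-1],[-0.028,-0.026,0,0,0,-8,-1],[-0.028,-0.026,0,0,0,-8,-1],[-0.028,-0.026,0,0,0,-8,-1],[-0.028,-0.026,0,0,0,-8,-1]]]'

```text
clock: 7.45
position: [468.8, -255.0, 155.7]
ee_rot: [0.905, -0.426, 0.0, -0.0]
contact_force: [-0.0, -0.5, 0.7]
gripper_width: 85.4
```

Emit:
carry_out --increments '[[[-0.028,-0.026,-0.01,0,0,-8,-1],[-0.028,-0.026,-0.01,0,0,-8,-1],[-0.028,-0.026,-0.01,0,0,-6.5,-1],[0,0,-0.01,0,0,0,-1],[0,0,0,0,0,0,-1]]]'

```text
clock: 7.95
position: [384.7, -332.3, 114.4]
ee_rot: [0.805, -0.593, -0.001, 0.0]
contact_force: [0.9, -0.0, -0.3]
gripper_width: 85.2
```

```bash
python3 - <<'E'
from h import *
s=arm.read_state();print(s["position"],s["ee_rot"],s["joints"])
im=optics.get_image("wrist"); cv2.imwrite("pics/w3.png",im["color"][:,:,::-1])
im=optics.get_image("top"); crop(im,345,200,100,110,5,"t3.png")
E
```

```text
[ 384.73528142 -332.28997638  114.42549103] [ 8.05139905e-01 -5.93083944e-01 -1.07210396e-03  1.41392912e-04] [-3.92772453e-01  3.11889716e-01 -4.33481615e-01 -3.25336551e-04
 -8.27574491e-01  6.94020762e-01]
```

View pics/w3.png

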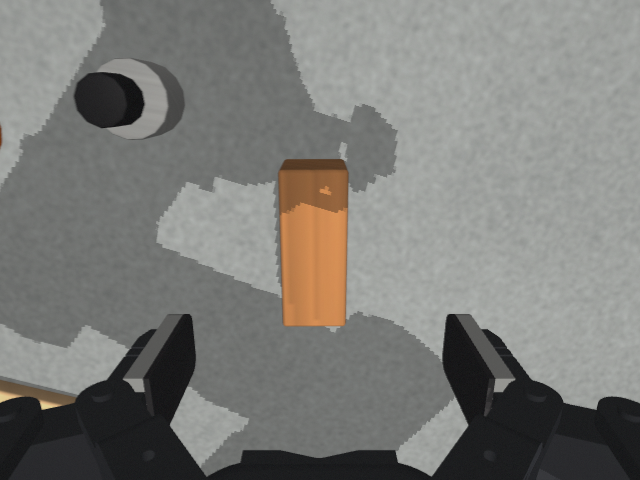

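View pics/t3.png

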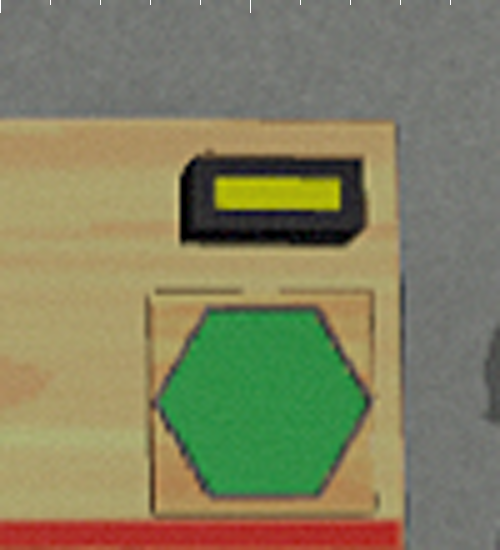

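```bash
python3 - <<'E'
from h import *
im=optics.get_image("top")
print(world(im,(400.1,238.4),57), "hex", world(im,((264/5+345-.4),(402/5+200-.4)),29))
im=optics.get_image("wrist")
w=world(im,[(280,170),(348,170),(346,325),(285,325)],40);print(w,w.mean(0),arm.read_state()["position"])
E
```

```text
[[ 609.02395104 -105.91223849   57.        ]] hex [[ 528.28873916 -104.07629389   29.        ]]
[[ 419.48356876 -366.10077309   40.        ]
 [ 386.53329929 -376.47049969   40.        ]
 [ 359.24203131 -292.10660917   40.        ]
 [ 392.45807052 -281.65847373   40.        ]] [ 389.42924247 -329.08408892   40.        ] [ 387.25841329 -331.86352431  115.95028417]
```

The stop is placed, at about (80.7, −3) mm in the die frame. The spacer is squared and centred between the jaws to about 2 mm. Descending onto it.

Emit:
carry_out --increments '[[[0.001,0.001,-0.035,0,0,0,-1],[0,0,-0.035,0,0,0,-1],[0,0,-0.025,0,0,0,-1],[0,0,-0.013,0,0,0,-1],[0,0,0,0,0,0,-1]]]'

```text
clock: 8.65
position: [386.8, -330.1, 5.8]
ee_rot: [0.806, -0.592, -0.002, 0.0]
contact_force: [-0.1, -0.5, -0.3]
gripper_width: 85.6
```

Emit:
carry_out --increments '[[[0,0,0,0,0,0,-0.4],[0,0,0,0,0,0,0],[0,0,0,0,0,0,0.5],[0,0,0,0,0,0,1],[0,0,0,0,0,0,1]]]'

```text
clock: 9.15
position: [388.0, -331.5, 8.5]
ee_rot: [0.806, -0.592, 0.001, -0.0]
contact_force: [1.0, 1.2, 5.9]
gripper_width: 35.0
```

Emit:
carry_out --increments '[[[0,0,0,0,0,0,1],[0,0,0,0,0,0,1],[0,0,0,0,0,0,1]]]'

```text
clock: 9.45
position: [388.0, -331.5, 8.5]
ee_rot: [0.806, -0.592, 0.001, -0.0]
contact_force: [0.3, 0.8, 6.0]
gripper_width: 35.1
```

Emit:
carry_out --increments '[[[0,0,0.02,0,0,0,1],[0,0,0.03,0,0,0,1],[0,0,0.04,0,0,0,1],[0.01,0.028,0.02,0,0,-2,1],[0.0175,0.042,0,0,0,-2,1]]]'

```text
clock: 9.95
position: [416.1, -262.2, 120.6]
ee_rot: [0.783, -0.622, 0.003, -0.001]
contact_force: [1.6, -0.3, -0.1]
gripper_width: 35.4
```

Emit:
carry_out --increments '[[[0.0175,0.042,0,0,0,-2.5,1],[0.0175,0.042,0,0,0,-2.5,1],[0.0175,0.042,0,0,0,-2.5,1],[0.0175,0.042,0,0,0,-2.5,1],[0.0175,0.042,0,0,0,-2.5,1]]]'

```text
clock: 10.45
position: [501.9, -49.4, 117.3]
ee_rot: [0.711, -0.703, -0.0, 0.0]
contact_force: [0.9, -0.0, -1.2]
gripper_width: 35.1
```

Emit:
carry_out --increments '[[[0.014,0.033,0,0,0,0,1],[0.0095,0.0245,0,0,0,0,1],[0,0,0,0,0,0,1],[0,0,0,0,0,0,1]]]'

```text
clock: 10.85
position: [524.8, 6.6, 116.8]
ee_rot: [0.712, -0.702, -0.0, 0.001]
contact_force: [-0.8, -0.6, -1.5]
gripper_width: 35.4
```

```bash
python3 - <<'E'
from h import *
s=arm.read_state();print(s["position"],s["ee_rot"])
im=optics.get_image("wrist"); cv2.imwrite("pics/w4.png",im["color"][:,:,::-1])
E
```

```text
[524.79600488   6.56987882 116.84290807] [ 7.12436265e-01 -7.01736408e-01 -4.96450502e-04  5.79183146e-04]
```

View pics/w4.png

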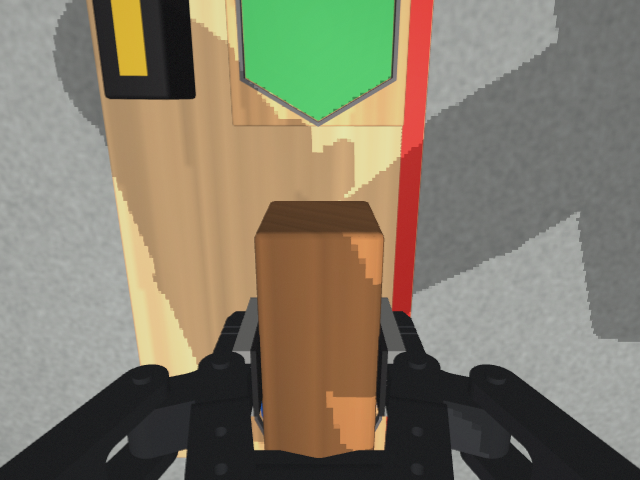

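```bash
python3 - <<'E'
from h import *
im=optics.get_image("wrist"); z=arm.read_state()["position"][2]
w=world(im,[(257,234),(382,234),(270,202),(368,202)],[z+31.5,z+31.5,z-8.5,z-8.5]);print(w,arm.read_state()["position"])
E
```

```text
[[542.79417986 -36.05443934 148.52174198]
 [509.01970266 -36.52690237 148.52174198]
 [543.49310395 -35.30362821 108.52174198]
 [508.30371445 -35.80326967 108.52174198]] [524.60588772   5.54449817 117.02174198]
```

The spacer is upright with its front end at y ≈ −36, so its centre is at y ≈ 9. I correct by −2.5 mm and lower it.

Emit:
carry_out --increments '[[[0.001,-0.0025,-0.03,0,0,0,1],[0,0,-0.03,0,0,0,1],[0,0,-0.02,0,0,0,1],[0,0,-0.012,0,0,0,1],[0,0,0,0,0,0,1]]]'

```text
clock: 11.45
position: [525.2, 2.7, 24.0]
ee_rot: [0.712, -0.703, -0.001, 0.002]
contact_force: [-0.6, 0.5, -1.2]
gripper_width: 35.2
```

Emit:
carry_out --increments '[[[0,0,-0.002,0,0,0,1],[0,0,-0.001,0,0,0,1],[0,0,-0.001,0,0,0,1],[0,0,0,0,0,0,1]]]'

```text
clock: 11.85
position: [526.8, 4.0, 21.9]
ee_rot: [0.712, -0.702, 0.0, -0.001]
contact_force: [0.2, 0.1, -1.5]
gripper_width: 35.3
```

Emit:
carry_out --increments '[[[0,0,-0.001,0,0,0,1],[0,0,-0.001,0,0,0,1],[0,0,0,0,0,0,1]]]'

```text
clock: 12.15
position: [526.8, 4.0, 20.5]
ee_rot: [0.712, -0.702, 0.0, -0.0]
contact_force: [-2.0, 0.3, 6.5]
gripper_width: 35.1
```

Emit:
carry_out --increments '[[[0,0,0,0,0,0,0.6],[0,0,0,0,0,0,0],[0,0,0,0,0,0,-1],[0,0,0,0,0,0,-1],[0,0,0.005,0,0,0,-1]]]'

```text
clock: 12.65
position: [525.9, 3.7, 23.8]
ee_rot: [0.712, -0.702, -0.0, 0.001]
contact_force: [-0.5, 0.3, 0.4]
gripper_width: 83.6
```

Emit:
carry_out --increments '[[[0,0,0.02,0,0,0,-1],[0,0,0.04,0,0,0,-1],[0,0,0.04,0,0,0,-1],[0.01,-0.045,0.02,0,0,0,-1],[0.01,-0.045,0,0,0,0,-1]]]'

```text
clock: 13.15
position: [549.3, -85.8, 149.0]
ee_rot: [0.714, -0.7, 0.003, -0.003]
contact_force: [1.0, 0.0, -0.3]
gripper_width: 85.6
```

Emit:
carry_out --increments '[[[0.012,-0.048,0,0,0,0,-1],[0.012,-0.048,0,0,0,0,-1],[0.012,-0.048,0,0,0,0,-1],[0.012,-0.048,0,0,0,0,-1],[0.006,-0.045,-0.01,0,0,0,-1]]]'

```text
clock: 13.65
position: [601.9, -325.7, 135.8]
ee_rot: [0.712, -0.702, 0.002, -0.001]
contact_force: [1.8, -0.1, 0.7]
gripper_width: 85.3
```

```bash
python3 - <<'E'
from h import *
s=arm.read_state();print(s["position"],s["ee_rot"])
im=optics.get_image("wrist"); cv2.imwrite("pics/w5.png",im["color"][:,:,::-1])
im=optics.get_image("top"); crop(im,255,215,180,105,4,"t5.png")
E
```

```text
[ 601.85027977 -325.6708065   135.77568351] [ 7.12238908e-01 -7.01934497e-01  1.82566940e-03 -6.05687981e-04]
```

View pics/w5.png

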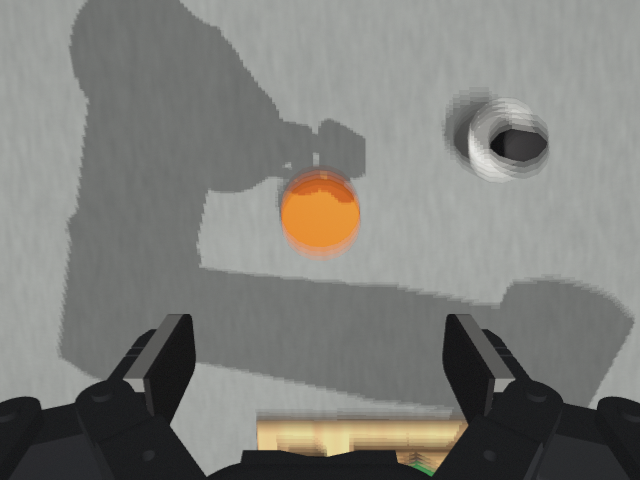

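View pics/t5.png

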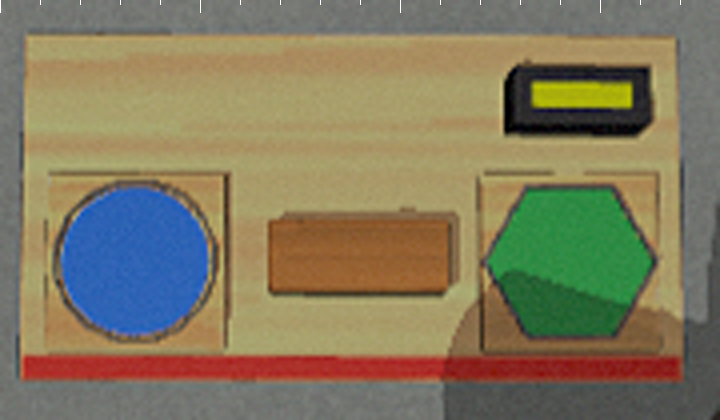

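```bash
python3 - <<'E'
from h import *
im=optics.get_image("top")
p=lambda x,y:((x+.5)/4-.5+255,(y+.5)/4-.5+215)
w=world(im,[p(268,220),p(450,220),p(450,292),p(268,292)],52);print(w,w.mean(0))
im=optics.get_image("wrist");print(world(im,(320,209),22),world(im,(518,145),60),arm.read_state()["position"])
cv2.imwrite("pics/w5b.png",im["color"][:,:,::-1])
E
```

```text
[[544.47189835  49.3013846   52.        ]
 [545.97947646 -40.92828504  52.        ]
 [510.2676142  -41.16648992  52.        ]
 [508.7876671   48.66233283  52.        ]] [527.37666403   3.96723562  52.        ]
[[ 599.04926254 -338.08078965   22.        ]] [[ 502.41861678 -381.29634377   60.        ]] [ 599.6198268  -323.9594613   133.15123271]
```

View pics/w5b.png

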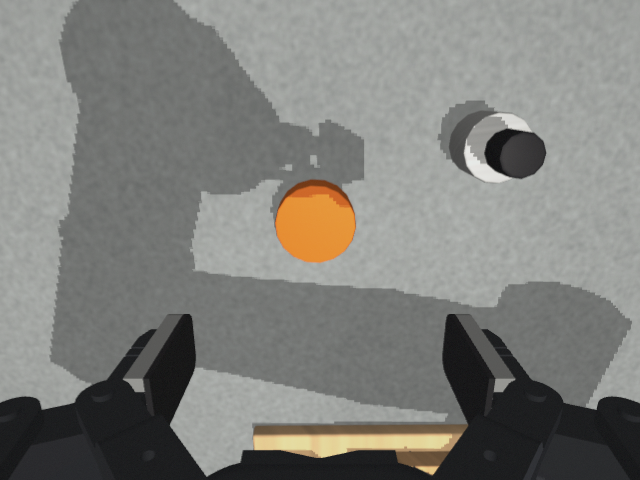

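```bash
python3 - <<'E'
from h import *
im=optics.get_image("wrist");print(world(im,(316,222),22),world(im,(521,154),60),arm.read_state()["position"])
E
```

```text
[[ 601.8161261  -328.08968326   22.        ]] [[ 500.40633134 -375.50447074   60.        ]] [ 600.01065946 -322.92401619  133.89853283]
```

Disc at about (602, −329.5). I move the last few mm, then go down to TCP z ≈ 3, so the tips sit about 8 mm above the disc's underside.

Emit:
carry_out --increments '[[[0.002,-0.006,-0.03,0,0,0,-1],[0,0,-0.04,0,0,0,-1],[0,0,-0.03,0,0,0,-1],[0,0,-0.02,0,0,0,-1],[0,0,0,0,0,0,-1]]]'

```text
clock: 14.4
position: [600.5, -326.3, 11.4]
ee_rot: [0.713, -0.701, -0.003, 0.001]
contact_force: [-0.7, -0.2, -0.1]
gripper_width: 85.5
```

```bash
python3 - <<'E'
from h import *
for i in range(4): s=arm.read_state();print(s["position"]); im=optics.get_image("wrist")
cv2.imwrite("pics/w6.png",im["color"][:,:,::-1])
E
```

```text
[ 600.53117036 -326.34230995   11.42566973]
[ 602.09436787 -327.25407042   13.72570226]
[ 603.28593216 -327.95880393   15.39678009]
[ 603.86165889 -328.37214721   16.28132444]
```

View pics/w6.png

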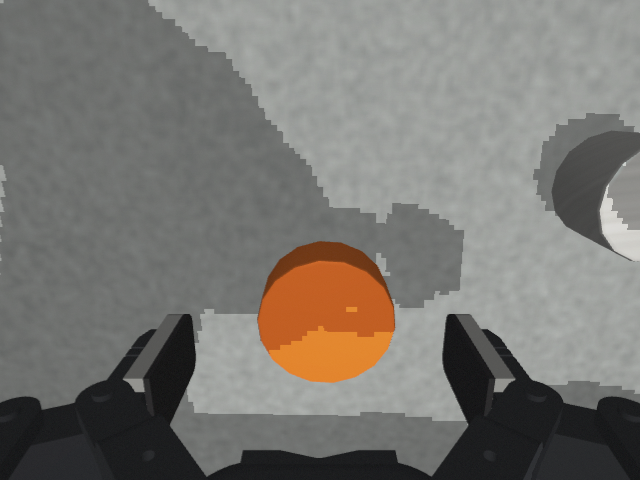

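```bash
python3 - <<'E'
from h import *
im=optics.get_image("wrist");p=arm.read_state()["position"]
print(p,world(im,(327,321),22),proj(im,[*p[:2],22]))
E
```

```text
[ 603.85990796 -328.82109576   16.60044932] [[ 601.85233595 -329.87797221   22.        ]] [[321.32685306 323.54027029]]
```

Emit:
carry_out --increments '[[[-0.002,-0.001,-0.007,0,0,0,-1],[0,0,-0.006,0,0,0,-1],[0,0,0,0,0,0,-1],[0,0,0,0,0,0,-1],[0,0,0,0,0,0,-1]]]'

```text
clock: 15.15
position: [600.5, -330.1, 1.2]
ee_rot: [0.712, -0.702, 0.0, 0.0]
contact_force: [0.1, 0.6, 0.5]
gripper_width: 85.5
```

Emit:
carry_out --increments '[[[0,0,0,0,0,0,-0.4],[0,0,0,0,0,0,0],[0,0,0,0,0,0,0.5],[0,0,0,0,0,0,1],[0,0,0,0,0,0,1]]]'

```text
clock: 15.65
position: [600.9, -330.0, 1.8]
ee_rot: [0.712, -0.702, 0.001, -0.0]
contact_force: [-0.9, 0.5, 3.5]
gripper_width: 48.1
```

Emit:
carry_out --increments '[[[0,0,0,0,0,0,1],[0,0,0,0,0,0,1],[0,0,0,0,0,0,1]]]'

```text
clock: 15.95
position: [601.0, -330.1, 1.9]
ee_rot: [0.712, -0.702, 0.001, -0.0]
contact_force: [0.9, 0.8, 5.4]
gripper_width: 48.1
```

Emit:
carry_out --increments '[[[0,0,0.02,0,0,0,1],[0,0,0.03,0,0,0,1],[0,0,0.04,0,0,0,1],[0,0,0.03,0,0,0,1],[0,0,0,0,0,0,1]]]'

```text
clock: 16.45
position: [602.6, -331.0, 126.1]
ee_rot: [0.712, -0.702, 0.004, -0.002]
contact_force: [0.2, -0.5, -0.4]
gripper_width: 48.0
```

```bash
python3 - <<'E'
from h import *
im=optics.get_image("side"); 
p=arm.read_state()["position"];print(p); q=proj(im,p)[0];print(q)
x,y=map(int,q); crop(im,x-45,y-50,90,80,8,"s6.png")
E
```

```text
[ 601.106624   -330.10720118  123.00868321]
[402.72076542 299.79978177]
```

View pics/s6.png

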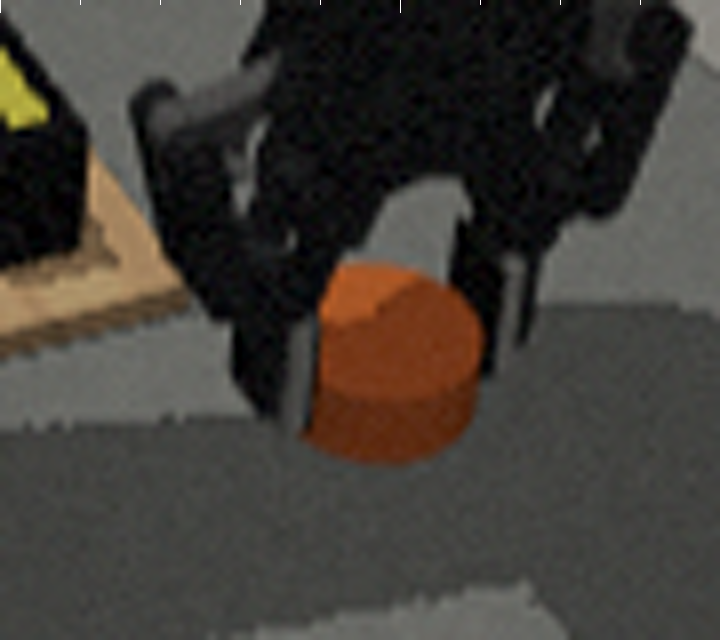

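Emit:
carry_out --increments '[[[-0.012,0.0375,0,0,0,0,1],[-0.012,0.0375,0,0,0,0,1],[-0.012,0.0375,0,0,0,0,1],[-0.012,0.0375,0,0,0,0,1],[-0.012,0.0375,0,0,0,0,1]]]'

```text
clock: 17.0
position: [538.1, -141.0, 118.9]
ee_rot: [0.712, -0.702, -0.002, 0.001]
contact_force: [0.9, 1.3, -0.5]
gripper_width: 47.5
```

Emit:
carry_out --increments '[[[-0.013,0.039,0,0,0,0,1],[0,0,-0.02,0,0,0,1],[0,0,-0.02,0,0,0,1],[0,0,0,0,0,0,1],[0,0,0,0,0,0,1]]]'

```text
clock: 17.5
position: [526.5, -103.6, 80.0]
ee_rot: [0.712, -0.702, -0.001, 0.001]
contact_force: [0.1, 0.3, -0.7]
gripper_width: 48.1
```

Emit:
carry_out --increments '[[[0,0,0,0,0,0,1],[0,0,0,0,0,0,1]]]'

```text
clock: 17.7
position: [527.9, -103.7, 81.8]
ee_rot: [0.712, -0.702, 0.0, -0.0]
contact_force: [-1.3, -0.0, 0.2]
gripper_width: 48.0
```

```bash
python3 - <<'E'
from h import *
im=optics.get_image("wrist");p=arm.read_state()["position"];print(p)
cv2.imwrite("pics/w7.png",im["color"][:,:,::-1])
E
```

```text
[ 527.87759971 -103.65539879   81.85696755]
```

View pics/w7.png

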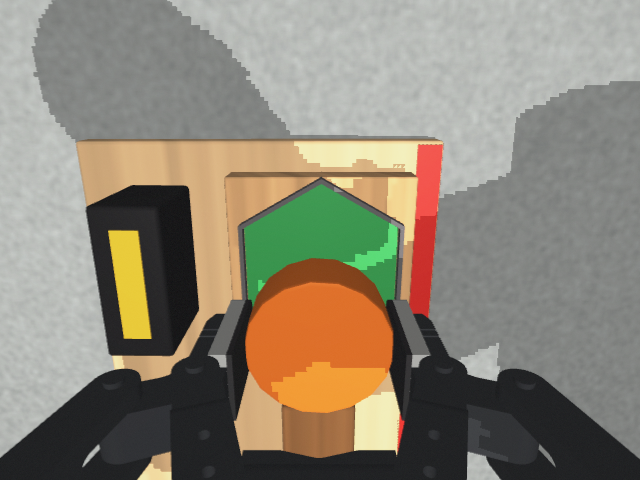

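```bash
python3 - <<'E'
from h import *
im=optics.get_image("wrist");p=arm.read_state()["position"]
print(p,world(im,(319.5,340),p[2]+20.1), "hex apex, left/right shoulder",world(im,[(321,179),(239,226),(404,226)],32))
E
```

```text
[ 527.77285028 -103.63985057   81.80286332] [[ 528.43052407 -106.15531707  101.90286332]] hex apex, left/right shoulder [[ 528.24331695 -145.82716047   32.        ]
 [ 566.0837361  -123.18318951   32.        ]
 [ 489.22066516 -124.31126685   32.        ]]
```

In wrist-camera terms the disc is about 4 mm too far in −y relative to the hexagon, so I shift +3 mm and lower it.

Emit:
carry_out --increments '[[[0,0.003,-0.02,0,0,0,1],[0,0,-0.015,0,0,0,1],[0,0,-0.01,0,0,0,1],[0,0,0,0,0,0,1],[0,0,0,0,0,0,1]]]'

```text
clock: 18.3
position: [527.9, -100.5, 36.6]
ee_rot: [0.712, -0.702, 0.0, -0.0]
contact_force: [0.3, -0.4, -0.4]
gripper_width: 48.0
```

Emit:
carry_out --increments '[[[0,0,-0.002,0,0,0,1],[0,0,-0.002,0,0,0,1],[0,0,0,0,0,0,1],[0,0,0,0,0,0,1]]]'

```text
clock: 18.7
position: [527.5, -100.4, 32.4]
ee_rot: [0.712, -0.702, 0.0, -0.0]
contact_force: [-0.0, 0.8, -0.6]
gripper_width: 48.0
```

Emit:
carry_out --increments '[[[0,0,-0.001,0,0,0,1],[0,0,-0.001,0,0,0,1],[0,0,0,0,0,0,1],[0,0,0,0,0,0,1]]]'

```text
clock: 19.1
position: [527.5, -100.4, 30.8]
ee_rot: [0.712, -0.702, 0.0, -0.0]
contact_force: [-1.4, 0.2, 5.0]
gripper_width: 48.1
```

Emit:
carry_out --increments '[[[0,0,0,0,0,0,0],[0,0,0,0,0,0,-0.3],[0,0,0,0,0,0,-0.5],[0,0,0,0,0,0,-0.5],[0,0,0.005,0,0,0,-0.5]]]'

```text
clock: 19.6
position: [526.8, -100.5, 34.6]
ee_rot: [0.712, -0.702, -0.001, 0.001]
contact_force: [0.4, -0.4, 0.7]
gripper_width: 63.9
```

Emit:
carry_out --increments '[[[0,0,0.02,0,0,0,-0.5],[0,0,0.04,0,0,0,-0.5],[0,0,0.05,0,0,0,-0.5],[0,0.04,0.02,0,0,0,-1],[0,0.045,0,0,0,0,-1]]]'

```text
clock: 20.1
position: [529.8, -15.1, 169.8]
ee_rot: [0.711, -0.703, 0.003, -0.004]
contact_force: [0.6, 0.6, -0.1]
gripper_width: 85.2
```

Emit:
carry_out --increments '[[[-0.0047,0.044,0,0,0,0,-1],[-0.0047,0.044,0,0,0,0,-1],[-0.0047,0.044,0,0,0,0,-1],[-0.0047,0.044,0,0,0,0,-1],[-0.0047,0.044,0,0,0,0,-1]]]'

```text
clock: 20.6
position: [503.4, 206.3, 165.7]
ee_rot: [0.712, -0.702, 0.0, -0.0]
contact_force: [0.6, 0.5, 0.2]
gripper_width: 85.7
```

Emit:
carry_out --increments '[[[-0.0047,0.044,0,0,0,0,-1],[-0.0047,0.044,0,0,0,0,-1],[-0.0047,0.044,0,0,0,0,-1],[0,0,0,0,0,0,-1],[0,0,0,0,0,0,-1]]]'

```text
clock: 21.1
position: [489.2, 337.3, 164.9]
ee_rot: [0.713, -0.701, -0.0, 0.0]
contact_force: [-0.0, 0.3, -0.2]
gripper_width: 85.6
```

Emit:
carry_out --increments '[[[0,0,0,0,0,0,-1],[0,0,0,0,0,0,-1]]]'

```text
clock: 21.3
position: [490.0, 335.3, 165.4]
ee_rot: [0.712, -0.703, -0.0, 0.0]
contact_force: [-0.3, 0.2, 0.6]
gripper_width: 85.5
```

```bash
python3 - <<'E'
from h import *
im=optics.get_image("top"); crop(im,335,200,110,115,5,"t8.png")
im=optics.get_image("wrist");p=arm.read_state()["position"];print(p)
cv2.imwrite("pics/w8.png",im["color"][:,:,::-1])
print(proj(im,[p[0],p[1],60]),proj(im,[490,336.5,60]))
E
```

```text
[490.09182908 335.47697608 165.47477871]
[[319.76290386 231.59135811]] [[319.89066636 233.20972949]]
```

View pics/t8.png

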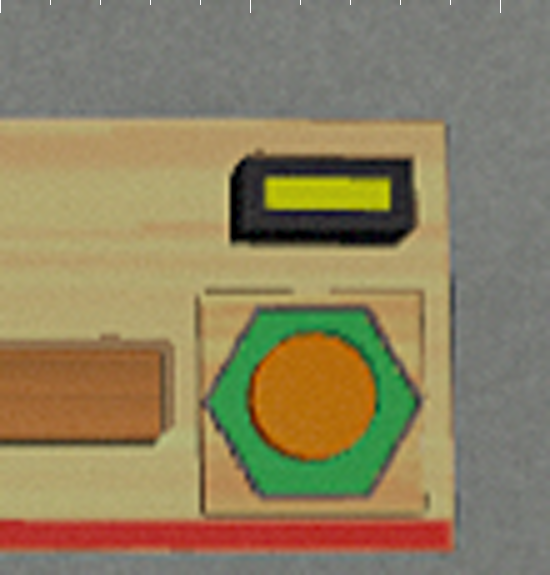

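View pics/w8.png

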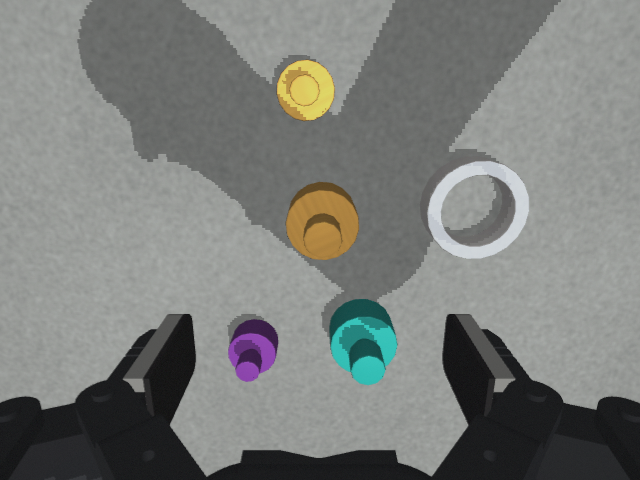

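```bash
python3 - <<'E'
from h import *
im=optics.get_image("top")
p=lambda x,y:((x+.5)/5-.5+335,(y+.5)/5-.5+200)
print("disc",world(im,p(314,397),51),"hex",world(im,p(313,402),29),"stop",world(im,p(327.5,194),57))
im=optics.get_image("wrist");p=arm.read_state()["position"]
print(p,world(im,[(323,237)],60),world(im,(322,225),30))
crop(im,270,165,100,110,6,"w8c.png")
E
```

```text
disc [[ 528.39696264 -101.19818697   51.        ]] hex [[ 528.2822794 -103.670962    29.       ]] stop [[ 609.02395104 -105.91223849   57.        ]]
[490.08680997 335.78400918 165.44235523] [[488.14600964 339.17525911  60.        ]] [[488.47914086 340.52690989  30.        ]]
```

View pics/w8c.png

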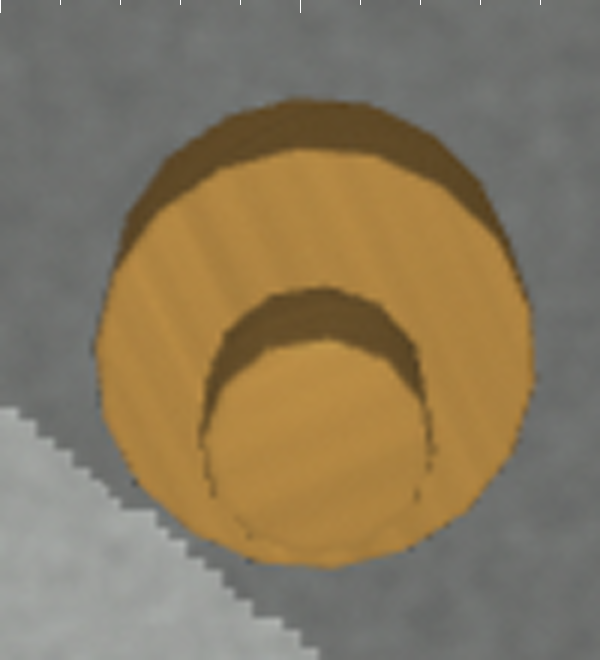

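The disc sits about 2.5 mm from the hexagon's centre and the stop is unchanged. The wrist crop shows the brass knob about 4 mm in +y of the tool. I split the difference with the top view and descend.

Emit:
carry_out --increments '[[[-0.001,0.0025,-0.03,0,0,0,-1],[0,0,-0.03,0,0,0,-1],[0,0,-0.03,0,0,0,-1],[0,0,-0.015,0,0,0,-1],[0,0,-0.014,0,0,0,-1]]]'

```text
clock: 22.0
position: [488.7, 338.4, 45.0]
ee_rot: [0.712, -0.702, 0.0, 0.001]
contact_force: [0.3, 0.3, 1.0]
gripper_width: 85.6
```

Emit:
carry_out --increments '[[[0,0,-0.01,0,0,0,-1],[0,0,0,0,0,0,-1],[0,0,0,0,0,0,-1],[0,0,0,0,0,0,-1]]]'

```text
clock: 22.4
position: [489.3, 339.5, 37.2]
ee_rot: [0.712, -0.702, 0.0, -0.001]
contact_force: [0.5, -0.4, 0.3]
gripper_width: 85.2
```

```bash
python3 - <<'E'
from h import *
im=optics.get_image("wrist");p=arm.read_state()["position"];print(p)
cv2.imwrite("pics/w9.png",im["color"][:,:,::-1]);print(proj(im,[p[0],p[1],60]))
E
```

```text
[489.30874666 339.52577543  37.22287455]
[[321.3830658  351.48643291]]
```

View pics/w9.png

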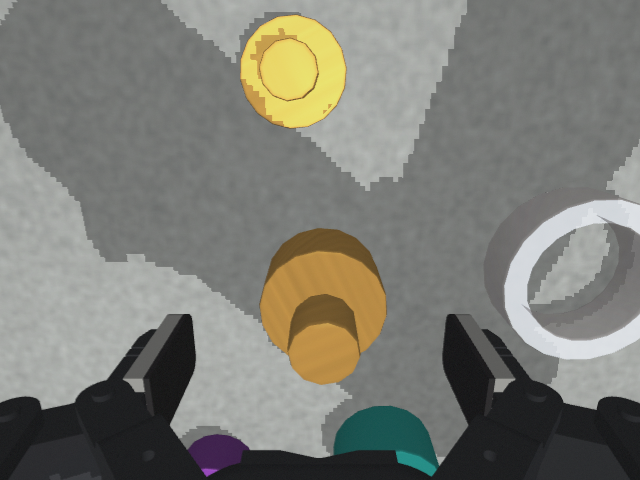

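The knob centre at (323,352) matches the tool axis projection (321,351). Closing.

Emit:
carry_out --increments '[[[0,0,0,0,0,0,0],[0,0,0,0,0,0,0.5],[0,0,0,0,0,0,1],[0,0,0,0,0,0,1],[0,0,0,0,0,0,1]]]'

```text
clock: 22.95
position: [488.5, 339.0, 36.4]
ee_rot: [0.712, -0.702, -0.0, 0.0]
contact_force: [-2.2, 0.0, 2.2]
gripper_width: 21.9
```

Emit:
carry_out --increments '[[[0,0,0,0,0,0,1],[0,0,0,0,0,0,1],[0,0,0,0,0,0,1]]]'

```text
clock: 23.25
position: [488.6, 339.0, 36.4]
ee_rot: [0.712, -0.702, -0.0, 0.0]
contact_force: [-3.5, 0.9, 3.6]
gripper_width: 21.8
```

Emit:
carry_out --increments '[[[0,0,0.01,0,0,0,1],[0,0,0.02,0,0,0,1],[0,0,0.03,0,0,0,1],[0,0,0.03,0,0,0,1],[0,0,0,0,0,0,1]]]'

```text
clock: 23.75
position: [491.0, 340.9, 130.2]
ee_rot: [0.712, -0.702, 0.0, -0.005]
contact_force: [1.3, 2.0, -5.3]
gripper_width: 21.9
```

Emit:
carry_out --increments '[[[0.006,-0.03,0.01,0,0,0,1],[0.006,-0.037,0,0,0,0,1],[0.006,-0.037,0,0,0,0,1],[0.006,-0.037,0,0,0,0,1],[0.006,-0.037,0,0,0,0,1]]]'

```text
clock: 24.25
position: [517.4, 159.0, 133.9]
ee_rot: [0.712, -0.702, -0.001, 0.002]
contact_force: [0.8, 0.2, -6.5]
gripper_width: 22.3
```

Emit:
carry_out --increments '[[[0.006,-0.03,0,0,0,0,1],[0,-0.0145,0,0,0,0,1],[0,0,0,0,0,0,1],[0,0,0,0,0,0,1],[0,0,0,0,0,0,1]]]'

```text
clock: 24.75
position: [524.6, 117.4, 135.7]
ee_rot: [0.712, -0.702, -0.0, 0.0]
contact_force: [-0.2, 0.5, -5.9]
gripper_width: 22.2
```

Emit:
carry_out --increments '[[[0,0,0,0,0,0,1],[0,0,0,0,0,0,1]]]'

```text
clock: 24.95
position: [524.7, 117.4, 136.1]
ee_rot: [0.713, -0.702, -0.0, -0.0]
contact_force: [0.5, 0.5, -6.0]
gripper_width: 22.0
```

```bash
python3 - <<'E'
from h import *
im=optics.get_image("wrist");p=arm.read_state()["position"];print(p)
cv2.imwrite("pics/w10.png",im["color"][:,:,::-1]);print(proj(im,[[p[0],p[1],p[2]-36.4+60],[525,116.5,29]]))
E
```

```text
[524.73598059 117.2839952  136.16253623]
[[321.3498013  352.61895722]
 [319.40894011 229.1093741 ]]
```

View pics/w10.png

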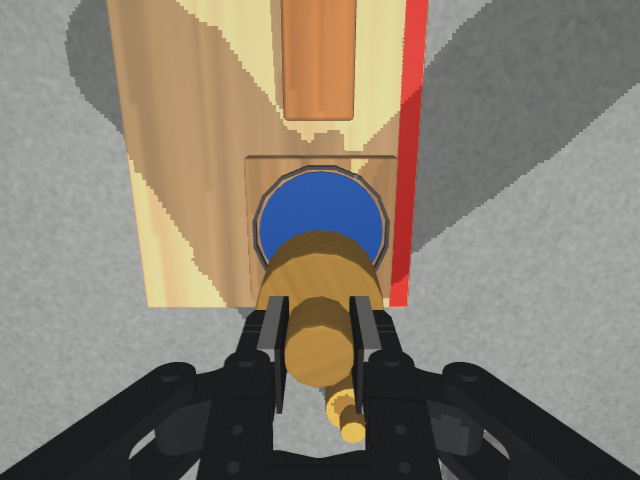

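Emit:
carry_out --increments '[[[0,0.001,-0.02,0,0,0,1],[0,0,-0.02,0,0,0,1],[0,0,-0.015,0,0,0,1],[0,0,-0.008,0,0,0,1],[0,0,0,0,0,0,1]]]'

```text
clock: 25.5
position: [524.2, 117.5, 72.2]
ee_rot: [0.712, -0.702, -0.0, 0.001]
contact_force: [-0.2, 0.8, -4.4]
gripper_width: 21.6
```

Emit:
carry_out --increments '[[[0,0,-0.001,0,0,0,1],[0,0,0,0,0,0,1],[0,0,-0.002,0,0,0,1],[0,0,0,0,0,0,1],[0,0,0,0,0,0,1]]]'

```text
clock: 26.0
position: [524.9, 117.6, 70.4]
ee_rot: [0.712, -0.702, 0.0, -0.0]
contact_force: [-0.8, 0.5, -5.7]
gripper_width: 22.3
```

Emit:
carry_out --increments '[[[0,0,-0.002,0,0,0,1],[0,0,-0.001,0,0,0,1],[0,0,-0.001,0,0,0,1],[0,0,0,0,0,0,1]]]'

```text
clock: 26.4
position: [524.7, 117.5, 66.0]
ee_rot: [0.712, -0.702, -0.0, 0.0]
contact_force: [0.3, 0.3, -5.9]
gripper_width: 22.1
```

Emit:
carry_out --increments '[[[0,0,-0.001,0,0,0,1],[0,0,0,0,0,0,1],[0,0,0,0,0,0,1]]]'

```text
clock: 26.7
position: [524.9, 117.6, 65.5]
ee_rot: [0.712, -0.702, 0.0, -0.0]
contact_force: [-1.0, 0.5, -2.4]
gripper_width: 22.3
```

Emit:
carry_out --increments '[[[0,0,-0.001,0,0,0,1],[0,0,0,0,0,0,1],[0,0,0,0,0,0,1]]]'

```text
clock: 27.0
position: [524.9, 117.6, 65.4]
ee_rot: [0.712, -0.702, 0.0, -0.0]
contact_force: [-4.8, 0.8, 5.6]
gripper_width: 22.3
```

Contact made. Releasing slowly, then lifting.

Emit:
carry_out --increments '[[[0,0,0,0,0,0,0.3],[0,0,0,0,0,0,0],[0,0,0,0,0,0,-0.3],[0,0,0,0,0,0,-0.3],[0,0,0,0,0,0,-0.3]]]'

```text
clock: 27.5
position: [525.0, 117.6, 64.2]
ee_rot: [0.712, -0.702, 0.0, -0.0]
contact_force: [-0.1, -0.5, -0.8]
gripper_width: 55.7
```

Emit:
carry_out --increments '[[[0,0,0.015,0,0,0,-0.3],[0,0,0.03,0,0,0,-0.3],[0,0,0.04,0,0,0,-1],[0,-0.03,0.02,0,0,0,-1],[0,-0.045,0,0,0,0,-1]]]'

```text
clock: 28.0
position: [527.5, 43.9, 173.1]
ee_rot: [0.714, -0.7, 0.002, -0.004]
contact_force: [0.1, -0.1, -0.4]
gripper_width: 85.9
```

Emit:
carry_out --increments '[[[-0.0028,-0.0465,0,0,0,0,-1],[-0.0028,-0.0465,0,0,0,0,-1],[-0.0028,-0.0465,0,0,0,0,-1],[-0.0028,-0.0465,0,0,0,0,-1],[-0.0028,-0.0465,0,0,0,0,-1]]]'

```text
clock: 28.5
position: [510.5, -191.8, 169.3]
ee_rot: [0.712, -0.702, 0.0, -0.0]
contact_force: [0.5, 0.6, -0.5]
gripper_width: 85.2
```

Emit:
carry_out --increments '[[[-0.0028,-0.0465,0,0,0,0,-1],[-0.0028,-0.0465,0,0,0,0,-1],[-0.0028,-0.0465,0,0,0,0,-1],[-0.0028,-0.0465,0,0,0,0,-1],[0,0,0,0,0,0,-1]]]'

```text
clock: 29.0
position: [498.6, -380.8, 168.3]
ee_rot: [0.71, -0.704, 0.0, 0.0]
contact_force: [0.3, 0.4, -0.2]
gripper_width: 85.2
```

Emit:
carry_out --increments '[[[0,0,-0.03,0,0,0,-1],[0,0,-0.02,0,0,0,-1],[0,0,0,0,0,0,-1],[0,0,0,0,0,0,-1],[0,0,0,0,0,0,-1]]]'

```text
clock: 29.5
position: [500.7, -376.1, 120.8]
ee_rot: [0.713, -0.702, 0.001, -0.0]
contact_force: [0.5, 0.4, 0.4]
gripper_width: 85.4
```

```bash
python3 - <<'E'
from h import *
im=optics.get_image("top"); crop(im,255,215,180,105,4,"t11.png")
im=optics.get_image("wrist");p=arm.read_state()["position"];print(p)
cv2.imwrite("pics/w11.png",im["color"][:,:,::-1]);print(proj(im,[[p[0],p[1],60],[499,-376.5,60]]))
E
```

```text
[ 500.53287528 -376.04662935  120.79235477]
[[320.7120793  258.04351082]
 [323.76725852 257.24918642]]
```

View pics/t11.png

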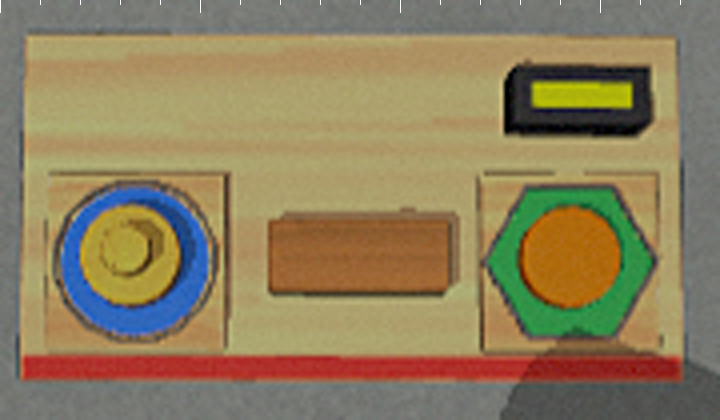

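View pics/w11.png

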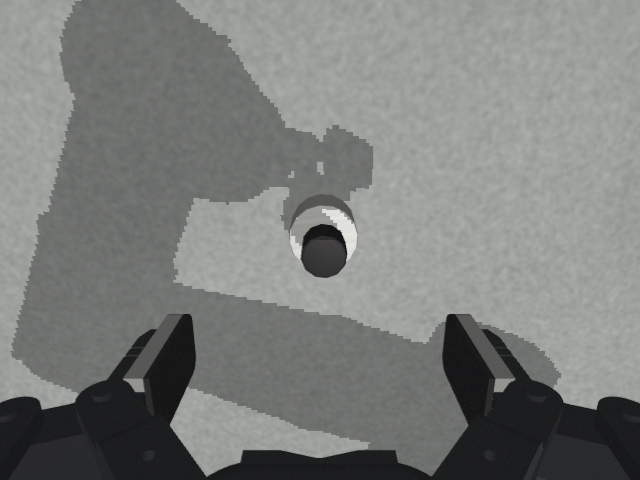

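Emit:
carry_out --increments '[[[-0.001,0,-0.03,0,0,0,-1],[0,0,-0.03,0,0,0,-1],[0,0,-0.015,0,0,0,-1],[0,0,-0.01,0,0,0,-1],[0,0,0,0,0,0,-1]]]'

```text
clock: 30.1
position: [498.4, -375.7, 33.5]
ee_rot: [0.712, -0.702, -0.001, 0.0]
contact_force: [-0.6, 0.9, 0.6]
gripper_width: 85.0
```

Emit:
carry_out --increments '[[[0,0,0,0,0,0,-1],[0,0,0,0,0,0,-1],[0,0,0,0,0,0,-1]]]'

```text
clock: 30.4
position: [499.3, -376.2, 35.4]
ee_rot: [0.712, -0.702, 0.001, -0.0]
contact_force: [-0.6, 0.4, -0.4]
gripper_width: 85.4
```

```bash
python3 - <<'E'
from h import *
im=optics.get_image("top")
p=lambda x,y:((x+.5)/4-.5+255,(y+.5)/4-.5+215)
print("brass",world(im,[p(131,255),p(126,248)],[59,89]),"disc",world(im,p(571.5,257),51))
im=optics.get_image("wrist");p=arm.read_state()["position"];print(p)
cv2.imwrite("pics/w12.png",im["color"][:,:,::-1]);print(proj(im,[[p[0],p[1],60]]))
E
```

```text
brass [[525.33648547 116.23233669  59.        ]
 [526.09610566 116.56819754  89.        ]] disc [[ 528.64855665 -101.39705751   51.        ]]
[ 498.97957336 -376.09527971   35.00918646]
[[321.72332259 355.10035804]]
```

View pics/w12.png

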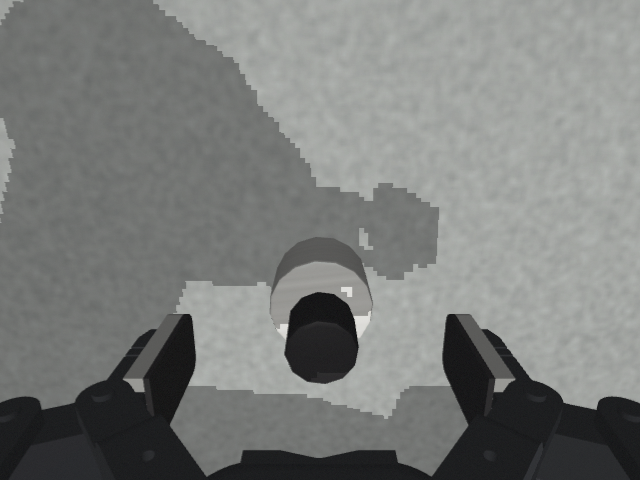

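The brass weight sits at (525.5, 116.4), less than 1 mm from the round die's centre. The steel knob at (321,351) lies on the tool axis projection (322,355). Closing.

Emit:
carry_out --increments '[[[0,0,0,0,0,0,0],[0,0,0,0,0,0,0.5],[0,0,0,0,0,0,1],[0,0,0,0,0,0,1],[0,0,0,0,0,0,1]]]'

```text
clock: 31.0
position: [498.6, -376.0, 34.4]
ee_rot: [0.712, -0.702, 0.0, 0.0]
contact_force: [-0.4, -0.4, 2.1]
gripper_width: 22.0
```

Emit:
carry_out --increments '[[[0,0,0,0,0,0,1],[0,0,0,0,0,0,1],[0,0,0,0,0,0,1]]]'

```text
clock: 31.3
position: [498.6, -376.0, 34.4]
ee_rot: [0.712, -0.702, 0.0, 0.0]
contact_force: [0.0, 0.5, 2.9]
gripper_width: 22.3
```

Emit:
carry_out --increments '[[[0,0,0.01,0,0,0,1],[0,0,0.03,0,0,0,1],[0,0,0.04,0,0,0,1],[0,0,0.04,0,0,0,1],[0,0,0,0,0,0,1]]]'

```text
clock: 31.8
position: [501.9, -377.8, 161.2]
ee_rot: [0.713, -0.702, 0.006, -0.002]
contact_force: [1.8, -0.3, -2.6]
gripper_width: 22.1
```

Emit:
carry_out --increments '[[[0.0043,0.0393,0,0,0,0,1],[0.0043,0.0393,0,0,0,0,1],[0.0043,0.0393,0,0,0,0,1],[0.0043,0.0393,0,0,0,0,1],[0.0043,0.0393,0,0,0,0,1]]]'

```text
clock: 32.3
position: [519.0, -177.6, 153.1]
ee_rot: [0.712, -0.702, -0.001, 0.0]
contact_force: [0.8, -0.6, -2.2]
gripper_width: 22.1
```

Emit:
carry_out --increments '[[[0.0043,0.0393,0,0,0,0,1],[0.0043,0.039,0,0,0,0,1],[0,0,0,0,0,0,1],[0,0,0,0,0,0,1],[0,0,0,0,0,0,1]]]'

```text
clock: 32.8
position: [528.0, -101.5, 153.6]
ee_rot: [0.712, -0.702, -0.001, 0.001]
contact_force: [-0.2, -0.5, -3.0]
gripper_width: 22.1
```

Emit:
carry_out --increments '[[[0,0,-0.02,0,0,0,1],[0,0,-0.01,0,0,0,1],[0,0,0,0,0,0,1],[0,0,0,0,0,0,1]]]'

```text
clock: 33.2
position: [528.7, -101.8, 124.2]
ee_rot: [0.712, -0.702, -0.0, 0.0]
contact_force: [0.5, -0.1, -2.6]
gripper_width: 21.9
```

```bash
python3 - <<'E'
from h import *
im=optics.get_image("wrist");p=arm.read_state()["position"];print(p)
cv2.imwrite("pics/w13.png",im["color"][:,:,::-1]);print(proj(im,[[p[0],p[1],p[2]-34.4+60],[p[0],p[1],p[2]-34.4+30],[528.5,-101.3,51],[528.2,-103.8,32]]))
E
```

```text
[ 529.12636019 -101.67818825  124.63085231]
[[320.11311377 357.78989614]
 [319.7312635  312.01436793]
 [320.37996509 250.60277306]
 [320.79219628 235.16831172]]
```

View pics/w13.png

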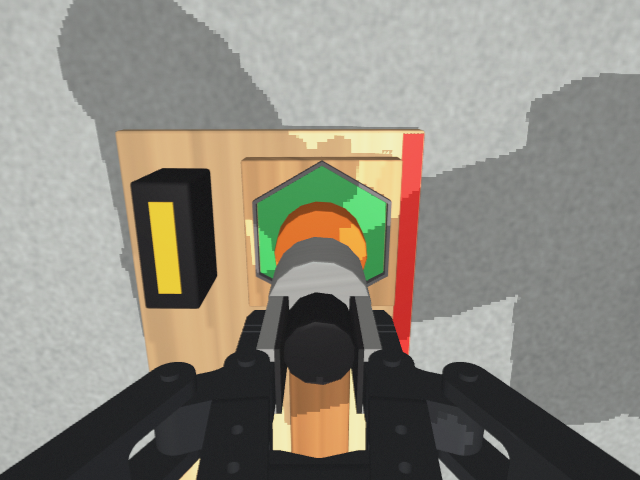

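The steel weight hangs about 2 mm towards −y of the tool axis, and the disc appears slightly +y. I shift +2.5 mm in y and lower it gently.

Emit:
carry_out --increments '[[[0,0.0025,-0.01,0,0,0,1],[0,0,-0.01,0,0,0,1],[0,0,-0.01,0,0,0,1],[0,0,-0.004,0,0,0,1],[0,0,0,0,0,0,1]]]'

```text
clock: 33.75
position: [528.1, -98.7, 89.1]
ee_rot: [0.712, -0.702, -0.001, 0.001]
contact_force: [0.1, -0.7, -2.8]
gripper_width: 22.3
```

Emit:
carry_out --increments '[[[0,0,0,0,0,0,1],[0,0,-0.002,0,0,0,1],[0,0,0,0,0,0,1],[0,0,-0.001,0,0,0,1],[0,0,0,0,0,0,1]]]'

```text
clock: 34.25
position: [528.7, -98.6, 87.3]
ee_rot: [0.712, -0.702, 0.0, -0.0]
contact_force: [-0.1, -0.3, -2.8]
gripper_width: 22.1
```

Emit:
carry_out --increments '[[[0,0,-0.001,0,0,0,1],[0,0,0,0,0,0,1],[0,0,-0.001,0,0,0,1],[0,0,0,0,0,0,1],[0,0,0,0,0,0,1]]]'

```text
clock: 34.75
position: [528.8, -98.6, 85.4]
ee_rot: [0.712, -0.702, 0.0, -0.0]
contact_force: [-0.7, 0.2, -1.7]
gripper_width: 22.1
```

```bash
python3 - <<'E'
from h import *
im=optics.get_image("side");s=arm.read_state();print(s["position"],s["contact_force"]);crop(im,265,205,125,105,6,"s14.png")
E
```

```text
[528.85803661 -98.63712765  85.38791095] [-0.84282125  0.44077636 -1.73674445]
```

View pics/s14.png

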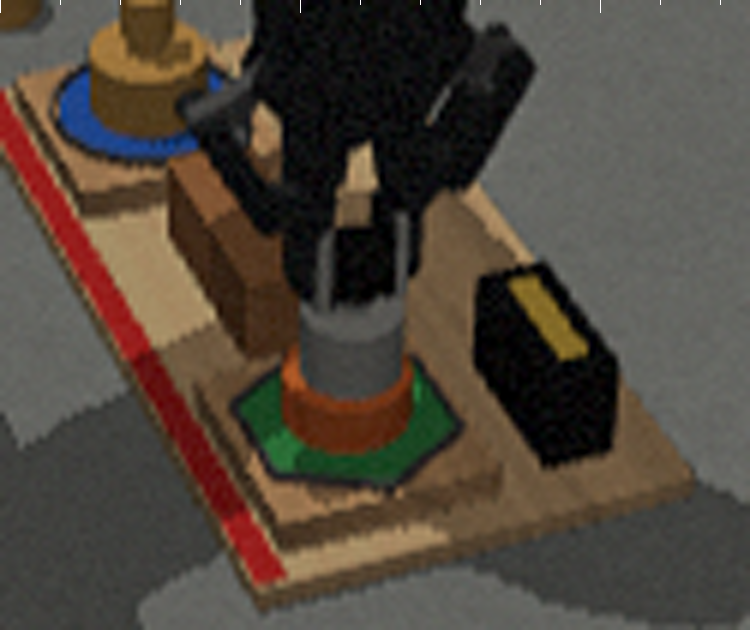

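The steel weight is centred on the disc to within a few mm and is just touching. One more millimetre, then release.

Emit:
carry_out --increments '[[[0,0,-0.001,0,0,0,1],[0,0,0,0,0,0,1],[0,0,0,0,0,0,1]]]'

```text
clock: 35.1
position: [528.9, -98.7, 85.3]
ee_rot: [0.712, -0.702, 0.0, -0.0]
contact_force: [-3.6, 0.2, 5.7]
gripper_width: 21.9
```

Emit:
carry_out --increments '[[[0,0,0,0,0,0,0.3],[0,0,0,0,0,0,0],[0,0,0,0,0,0,-0.3],[0,0,0,0,0,0,-0.3],[0,0,0,0,0,0,-0.3]]]'

```text
clock: 35.6
position: [528.8, -98.6, 84.1]
ee_rot: [0.712, -0.702, 0.0, 0.0]
contact_force: [0.5, -0.1, -0.1]
gripper_width: 55.5
```

Emit:
carry_out --increments '[[[0,0,0.015,0,0,0,-0.3],[0,0,0.03,0,0,0,-0.3],[0,0,0.04,0,0,0,-0.3],[-0.02,-0.03,0.03,0,0,0,-0.3],[-0.02,-0.045,0,0,0,0,-0.3]]]'

```text
clock: 36.1
position: [491.7, -173.6, 204.2]
ee_rot: [0.714, -0.7, 0.004, -0.003]
contact_force: [0.8, -1.5, -0.2]
gripper_width: 55.3
```

Emit:
carry_out --increments '[[[-0.02,-0.045,0,0,0,0,-0.3],[-0.02,-0.045,0,0,0,0,-0.3],[-0.02,-0.045,0,0,0,0,-0.3],[0,-0.03,0,0,0,0,-0.3],[0,0,0,0,0,0,-0.3]]]'

```text
clock: 36.6
position: [428.0, -341.8, 199.0]
ee_rot: [0.711, -0.704, 0.0, 0.0]
contact_force: [0.5, -0.3, -0.0]
gripper_width: 55.9
```

```bash
python3 - <<'E'
from h import *
im=optics.get_image("side");s=arm.read_state();print(s["position"],s["contact_force"]);crop(im,205,150,225,155,3,"s15.png")
im=optics.get_image("top");crop(im,255,215,180,105,4,"t15.png")
E
```

```text
[ 428.0703731  -340.18503902  198.78851116] [ 0.08368846  0.49981112 -0.79420198]
```

View pics/s15.png

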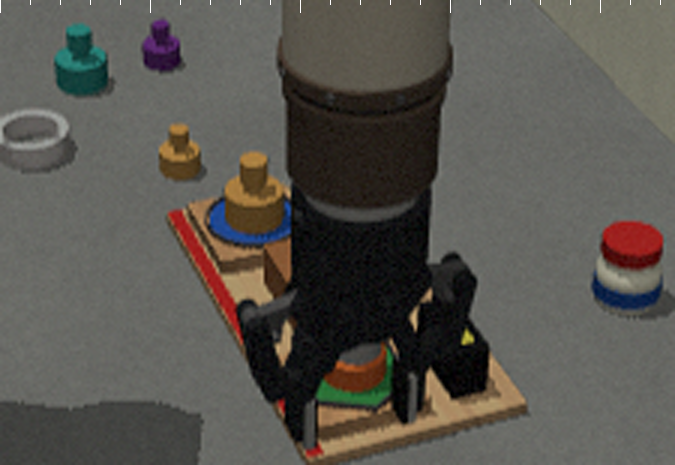

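View pics/t15.png

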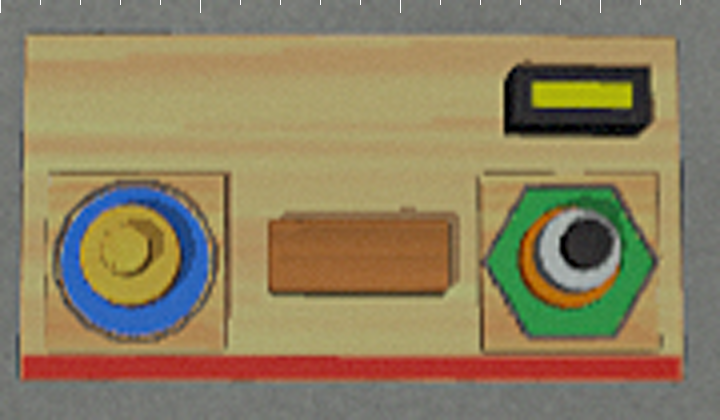

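```bash
python3 - <<'E'
from h import *
im=optics.get_image("top")
p=lambda x,y:((x+.5)/4-.5+255,(y+.5)/4-.5+215)
print("steel foot,knob",world(im,[p(578,249),p(586,243)],[81,111]))
print("disc before (528.6,-101.4); tape/glue", world(im,[(182,349),(375,150)],[12,60]))
cv2.imwrite("pics/t16.png",im["color"][:,:,::-1])
E
```

```text
steel foot,knob [[ 529.94093887 -100.60828334   81.        ]
 [ 530.08418297 -100.34591471  111.        ]]
disc before (528.6,-101.4); tape/glue [[382.18372204 329.39734488  12.        ]
 [789.96960352 -54.99240286  60.        ]]
```

View pics/t16.png

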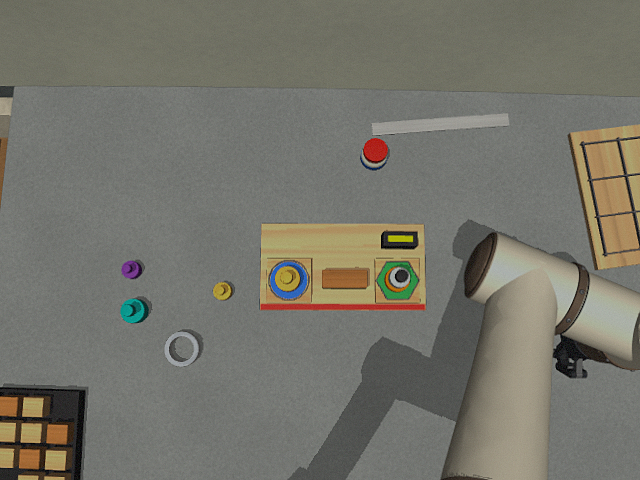

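The steel weight is about 2 mm from the disc's centre. The tape at (182,349) and glue at (375,151) have not moved, and the arm is clear. Handing in.

```bash
python3 -c "
from bench import job_done; print(job_done())"
```

```text
the job is handed in; nothing more can be done
None
```

The job was done in the required order and handed in at about 37 s on the robot's clock. It returned no verdict, so the checks below are my own camera measurements, with calibration good to about 2 mm.

I placed the stop block first, then the spacer, the disc, the larger brass weight and the steel weight. Each weight was lowered in 1–2 mm steps until contact and then released.

| Part | Last check (top camera) | Allowed |
|---|---|---|
| Spacer | about 1 mm and 2 mm off the midpoint, square | 12 mm |
| Stop block | 81 mm behind the hexagon die's centre (gap about 21 mm), about 3 mm off centre | gap 5–35 mm, 13 mm |
| Disc | about 2.5 mm from the hexagon pad's centre | 11 mm |
| Brass weight | about 1 mm from the round pad's centre | 11 mm |
| Steel weight | about 2 mm from the disc's centre | 10 mm |

The tape roll and glue jar look unmoved, and the arm was clear of everything at hand-in.

- **Cameras disagreed:** the wrist camera put most things about 2–4 mm further in +y than the top camera, so I set some final positions between the two. That is well inside the tolerances.
- **Disc and steel weight:** the disc under the steel weight could not be measured again after the weight went on. The side view just before release showed the weight sitting centred on it. The final side view was partly blocked by the arm, so the last steel reading is from the top camera only.

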